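# Torque the blade nut of a bun slicer until the wrench breaks over

## Task

The slicer's new blade is on but its nut is still loose: take the torque wrench from its rest, fit the socket fully down over the blade nut and tighten it clockwise until the wrench's hinge breaks over, and stop at that click instead of pulling on past it. Then ease off so that the nut stays tight, lift the wrench off and lay it back in its rest as it lay, socket over the boss and handle in the saddle. Leave the other things on the counter where they are.

Things in the scene. Friction and masses are not known exactly. Their poses are not given: they have to be found in the camera images.
- socket_mouth (a point): Torque wrench, 0.5 kg, 254 mm long, socket facing down. This point: centre of the socket's open end, x to the handle, z up. Socket 60 mm outside; hexagon 42 mm across flats, 16 mm deep, a corner on x, fixed to the head (no ratchet). Head and handle meet in a hinge, upright pin 40 mm from the socket's axis. In its rest this point is 12 mm above the worktop.
- handle_grip (a point): Where to grip: black handle's front part, x to its free end, z up; 125 mm from the socket's axis, 38.5 mm above its mouth. Flat sides, 24 mm wide, 26 mm tall, from 100 to 242 mm. Balance point at 106 mm. The hinge stays straight up to about 15 N sideways here, then bends clockwise (from above) as the load falls to about 9 N, to a stop at 0.25 rad (21 mm here); it springs back when eased.
- nut_top (a point): Blade nut, plain metal, greased: centre of its top face, 100 mm above the worktop, z up, x towards a corner. Hexagon 40 mm across flats, 17 mm tall above a 60 mm round flange; the top 5 mm taper in by 3.5 mm a side. A fully fitted socket has its mouth 16 mm below this point. The round blade (190 mm) lies 29 mm below it.
- blade_nut (a joint): Turn of the nut on its thread in rad, growing clockwise seen from above (tightening). Starts loose between 0 and 0.3, drags at about 0.8 N m (6.5 N at handle_grip) either way, and comes up hard at 0.55; only from there does the torque rise to the click (1.9 N m). Tight, it stays unless turned back. The nut's own heading differs each time.
- wrench_rest: Rest of the wrench, fixed black tray 300 x 92 mm. Origin: on the worktop under the round boss (31 mm wide, 12 to 22 mm above the worktop) that stands in the socket. x towards the saddle for the handle, 205 mm away: slot 37 mm wide, its floor 37.5 mm and its cheeks 55 mm above the worktop. The tray's floor is 12 mm above the worktop.
- bun_slicer: Bun slicer with white base, 235 x 260 mm, deck 59 mm high, side rails and rear guard to 86 mm, white motor housing 160 mm high from 125 mm behind the nut, tinted clear cover standing open on it to 375 mm. Fixed. Origin: on the worktop under the nut's axis; x to the back.
- honey_jar: Bystander: honey jar, 60 mm wide, 99 mm high; origin at its foot.
- cup_lids: Bystander: stack of black cup lids, 87 mm wide, 39 mm high; origin at its foot.
- sugar_shaker: Bystander: sugar shaker, 44 mm wide, 90 mm high; origin at its foot.
- tape_roll: Bystander: roll of brown tape, 96 mm wide, 48 mm high; origin at its foot.
- spread_tub_0: Bystander: small tub of spread, 72 mm wide, 71 mm high; origin at its foot.

How it is judged (in metres and radians):
On the way, in this order (a step that is already met when the one before it is completed fails the run):
1. the socket is fitted over the nut (horizontal distance between socket_mouth and nut_top below 0.004 m and z of socket_mouth in the frame of nut_top below -0.012 m), for 0.1 s.
2. with the socket on it, the nut is up hard and the wrench's hinge breaks over (all of step 1 and y of handle_grip in the frame of socket_mouth below -0.009 m and value of joint blade_nut above 0.5 rad), for 0.05 s.
At the end, for the whole second after the job is handed in: The nut is still tight (turned past 0.5 rad). The wrench lies in its rest: socket over the boss within 12 mm and down on the tray (mouth under 18 mm above the worktop), level within 0.05 rad, in line with the tray within 0.1 rad (value of joint blade_nut above 0.5 rad and horizontal distance between socket_mouth and wrench_rest below 0.012 m and height (world z) of socket_mouth below 0.018 m and angle between socket_mouth's own z axis and vertical below 0.05 rad and angle between the x axis of socket_mouth and the x axis of wrench_rest, either way round below 0.1 rad); the robot touches nothing.
It fails at once if the wrench is pulled on past the click, or the nut is pressed that hard: the contact forces between socket and nut add up to over 350 N (about 3.5 N m; the click comes at about 190 N, 1.9 N m) (contact force between blade_nut and anything else above 350 N).
It fails at once if the honey jar, cup lids, sugar shaker, tape roll or tub is moved by more than 30 mm (distance of any of honey_jar, cup_lids, sugar_shaker, tape_roll, spread_tub_0 from where it was at the start of the episode above 0.03 m).
It also fails if it takes over 72 s, if anything falls off the work surface, if the arm or the gripper's body presses on something with over 40 N, if the wrist force passes 120 N, or if a joint passes its speed limit or range.

## Robot

A 7-joint arm with a two-finger parallel gripper is mounted at the origin on a cart in front of the work surface, level with it; the furniture and walls round the work are solid. World frame = base frame: x ahead of the robot, y to its left, z up, the work surface at z = 0. Lengths are in mm, angles in rad, forces in N, time in s.
With the tool pointing down it reaches from about 425 to 950 mm from the base axis. Payload 4.7 kg.
Tool frame: the origin (TCP) lies midway between the tips of the shut fingers; the grasp point (between the pads) lies 19 mm behind it; z points along the fingers, y is the direction in which the jaws open and shut (so a half turn about z gives the same grasp; the last joint's range is limited). The gripper opens to 87 mm and grips with 3 to 60 N. Pads are 19 mm wide; open, the fingers measure 117 mm over their backs; the gripper's body (75 mm by 190 mm) begins 51 mm behind the grasp point.
Start: joints at [1.174, 0.469, -0.049, 1.532, 0.024, 1.141, -0.082], TCP at [242.753, -629.857, 222.573] pointing down, gripper open.
Joint ranges: [-2.59, 2.59], [-0.33, 1.99], [-1.39, 1.29], [0.1, 2.45], [-1.04, 4.18], [0.21, 1.99], [-2.66, 2.66]. Speed limits (rad/s): [2.57, 2.57, 3.14, 3.14, 3.14, 3.14, 3.14].

## Interface

Orientations are given as a rotation vector (axis times angle).
In Python, from cell import bot, vision gives the robot as it stands. The module is installed in compiled form; this text tells all that it offers.
- The arm moves only by the shell command python3 -m crank 'ROWS' [OPENING] [FORCE]. ROWS is JSON, a list that holds one entry, the list of rows, each a list of 6 numbers: the shift along the world's x, y, z in m, then the turn, a rotation vector about the world's x, y, z in degrees. In form: [[[tx, ty, tz, rx, ry, rz], ...]]. A call has 1 to 12 rows; each row shifts and turns the commanded pose from where the row before left it; what a row does not reach is not made up. A row lasts 1/12 s, in which the tool goes at most 41.7 mm and 7.16 degrees, less where a joint would pass 70% of its speed; a pose out of reach is approached as far as the arm can. A call is refused whole if a number of a shift passes 0.0417 or a number of a turn 7.16, either way. A call with a gripper value outside its range is refused whole. OPENING is the closure, from -1 (fully open) to 1 (shut), so that 0 is half open, set as the call begins (- or left out, the last holds). The fingers move at their own pace and stop on an object; FORCE is the grip in N (left out, the last holds). Time passes only in rows, so rows that do not move let the fingers close. It gives the time, the measured TCP pose, the force and the opening at its end, in the units of the state.
- bot.state(): the state, without advancing time (a new reading comes with each control period).
- vision.snapshot(name): name is "side" or "top"; returns a dict with "frame" (420x560x3 uint8, red, green, blue), "range_z" (420x560 float32, mm along the optical axis (not along the pixel's ray), 0 where there is no reading), "fx", "fy", "cx", "cy" (pixels), "extrinsics" (4x4, takes a point from world to camera coordinates). Camera axes: x right, y down, z forward; pixel columns grow to the right and rows downward; lengths in mm; the calibration is good to about 2 mm. A picture is of the moment at which its call begins.
- bot.finish_job(): hands the job in, once; it reports no verdict.
The state is a dict: "clock": time; "joint_pos": joint angles; "dq": joint speeds; "joint_torque": joint torques, N m; "position": TCP position; "orientation": TCP orientation; "contact_force": force on the tool from outside, world axes, zero at the start; "torque": the same for the moment, N m; "finger_gap": finger opening in mm.
Only numpy, scipy, OpenCV 4.12 (cv2) and the standard library are available. Lean on these libraries where they do the work, as an engineer would, in place of code of your own. Each camera call takes 0.05 s, during which the arm holds its last target. There are 200 camera calls.

## Working session

There is one attempt and no reset: what is moved stays moved. The work goes in short steps, Python scripts to look and compute and a shell command to move; the robot and the scene stay as the last step left them, time stands still between calls to the robot, and variables do not carry over. Pictures are saved under pics/ and viewed, about 8 in all and at most 12, crops included, and the job is handed in when it is done.

```bash
mkdir -p pics; cat > h.py <<'E'
import numpy as np, cv2
from cell import bot, vision
def snap(n):
    s=vision.snapshot(n); return s
def cloud(s):
    z=s["range_z"]; v,u=np.mgrid[:z.shape[0],:z.shape[1]]
    c=np.stack([(u-s["cx"])/s["fx"]*z,(v-s["cy"])/s["fy"]*z,z],-1)
    E=np.array(s["extrinsics"]); w=(c-E[:3,3])@E[:3,:3]
    w[z==0]=np.nan; return w
def save(s,n,box=None,k=1):
    im=s["frame"][:,:,::-1]
    if box: im=im[box[1]:box[3],box[0]:box[2]]
    cv2.imwrite("pics/"+n+".png",cv2.resize(im,None,fx=k,fy=k,interpolation=cv2.INTER_CUBIC))
E
python3 - <<'E'
from h import *
for n in("top","side"):
    s=snap(n); np.savez("pics/"+n+"0.npz",**s)
    E=np.array(s["extrinsics"]); print(n,s["fx"],s["cx"],s["cy"],(-E[:3,:3].T@E[:3,3]).round(),E[:3,:3].round(2).tolist())
    save(s,n+"0")
a=cv2.imread("pics/top0.png");b=cv2.imread("pics/side0.png")
cv2.imwrite("pics/both.png",cv2.resize(np.vstack([a,b]),None,fx=.71,fy=.71))
print(bot.state())
E
```

```text
top 430.2007536473134 280.5440699961055 211.25016459236872 [ 273.    6. 1409.] [[0.01, -1.0, -0.01], [-0.99, -0.01, -0.16], [0.16, 0.01, -0.99]]
side 442.5498173990957 278.9155057217342 215.0102784493315 [ 366. 1291.  766.] [[-1.0, -0.1, 0.0], [-0.04, 0.45, -0.89], [0.09, -0.89, -0.46]]
{'clock': 0.1, 'joint_pos': array([ 1.17409398,  0.46936922, -0.04860936,  1.53356582,  0.02411242,
        1.14099621, -0.08229117]), 'dq': array([-4.65710697e-04, -1.37686570e-03, -3.45849642e-04, -2.70588155e-03,
       -4.02188763e-04, -1.44804031e-03,  7.51315674e-05]), 'joint_torque': array([ 3.10252844e-04, -5.09169602e+01, -8.13527894e-02, -2.36828506e+01,
       -6.14695600e-02,  3.44385160e-02,  8.53774463e-05]), 'position': array([ 242.53192567, -629.34972006,  221.60239769]), 'orientation': array([-3.08692142e+00, -5.74264861e-01,  6.03575059e-04]), 'contact_force': array([0.39538091, 0.31616543, 0.20226401]), 'torque': array([-0.00910831,  0.02788616, -0.03889943]), 'finger_gap': 87.08872672578524}
```

View pics/top0.png

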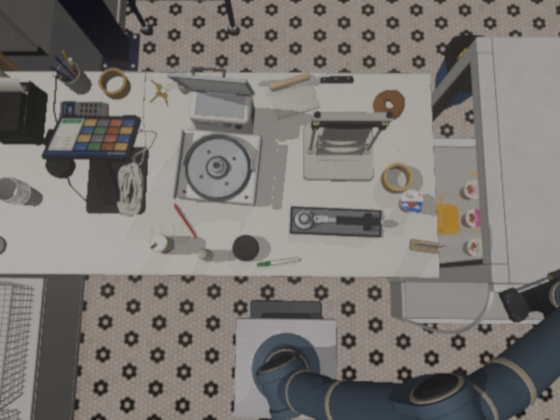

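View pics/side0.png

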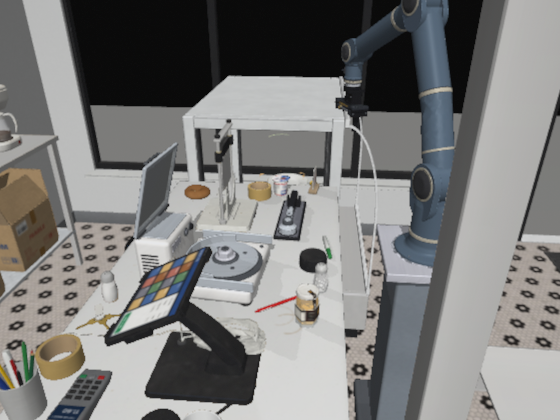

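The top view shows the wrench in its tray, with the socket at about (304,219) and the handle running right to (380,221). The slicer nut is at about (217,167), and the jar, lids and shaker are in front of the slicer. I'll enlarge the wrench and the nut.

```bash
python3 - <<'E'
from h import *
s=dict(np.load("pics/top0.npz")); w=cloud(s)
b=cv2.cvtColor(s["frame"],cv2.COLOR_RGB2BGR)
A=cv2.resize(b[130:204,175:260],None,fx=4.6,fy=4.6,interpolation=cv2.INTER_CUBIC)
B=cv2.resize(b[200:242,285:405],None,fx=6.4,fy=6.4,interpolation=cv2.INTER_CUBIC)
n=cv2.resize(b[150:184,200:234],(340,340),interpolation=cv2.INTER_CUBIC)
A=np.hstack([A,n]); 
H=np.zeros((A.shape[0] + B.shape[0],max(A.shape[1],B.shape[1]),3),np.uint8);H[:A.shape[0],:A.shape[1]]=A;H[A.shape[0]:,:B.shape[1]]=B
cv2.imwrite("pics/c1.png",H);print(H.shape,A.shape)
for p in [(217,167),(304,219),(380,221),(350,221),(245,248)]:print(p,w[p[1],p[0]].round(1))
np.set_printoptions(linewidth=200)
print(w[206:236,290:384:3,2].round())
print(w[158:176,207:228,2].round())
E
```

```text
(609, 768, 3) (340, 731, 3)
(217, 167) [620.6 220.4 102.1]
(304, 219) [464.6 -54.1  58.1]
(380, 221) [ 459.6 -293.6   61.7]
(350, 221) [ 458.3 -198.5   65.8]
(245, 248) [372.7 133.1  35.5]
[[ 1. 12. -5.  0. -3. -4.  1. -5.  4. -4.  1. -0.  1. -2. -0.  3. -2.  2.  2.  2.  2.  0.  2. -0.  3.  5.  2.  3. -2.  0.  0.  4.]
 [-6. 11. 12. 10. 15. 10. 10. 15.  7. 14.  5. -8.  0.  0.  2. -2. -2. -2.  1.  6.  4.  3.  2.  3.  6. -1.  1.  1.  1. -5.  6.  1.]
 [ 9. 11.  8. 14.  9.  8. 13. 12. 11. 17. 11. 10. 13. 10. 14. 13. 11.  6.  1. -5.  4. -2. -2. -1. -2. -0. -2. -3. -3.  3.  7. -2.]
 [ 9. 11. 15. 17.  7. 14.  9. 11. 14.  6. 16. 12. 13.  7.  9. 14.  8. 10.  9. 10.  4.  9. 12. 10.  4. -0. -2. -1.  4. -2.  1. -5.]
 [11. 11. 11.  8. 11.  7.  3. 10. 11. 17. 10. 14. 14. 13. 17. 12.  9. 12. 12. -0. 11. 14.  9. 11.  7. 15. 10. 14. 10.  9.  8.  2.]
 [ 6. 10. 19. 17. 30. 31.  8. 13. 13. 11. 10. 10. 15. 10. 12. 12. 14. 17. 13. 17.  9.  5. 12. 13. 14. 12. 14. nan 11. 15. 15. -5.]
 [ 6. 17. 10. 37. 37. 32. 34. 12. 11. 13. 11.  8. 11. 11. 11. 11. 12. 11. 14. 10. 12.  5. 19. 10. 13. 11. 10. 15.  6.  7. 15.
[... 4264 characters left out ...]
 101. 101. 105.  94.  nan  83.  83.  85.  78.  78.]
 [ 84.  73.  87.  84.  88.  96.  96. 103.  99.  98. 101. 100.  99.  98.  97.  88.  82.  83.  85.  72.  79.]
 [ 81.  80.  83.  82.  81.  81.  96.  92.  99. 100.  90.  94.  96.  90.  81.  85.  89.  81.  82.  82.  79.]
 [ 74.  81.  75.  83.  83.  80.  83.  85.  97.  92.  87.  86.  82.  84.  84.  83.  87.  80.  75.  76.  74.]
 [ 75.  80.  79.  81.  81.  79.  82.  81.  81.  89.  86.  80.  86.  84.  88.  81.  80.  71.  75.  73.  75.]
 [ 70.  85.  72.  79.  78.  83.  84.  82.  85.  85.  84.  84.  76.  87.  78.  75.  76.  79.  84.  76.  64.]
 [ 70.  72.  76.  76.  79.  76.  80.  81.  81.  nan  81.  85.  81.  80.  78.  79.  78.  77.  74.  75.  71.]]
```

View pics/c1.png

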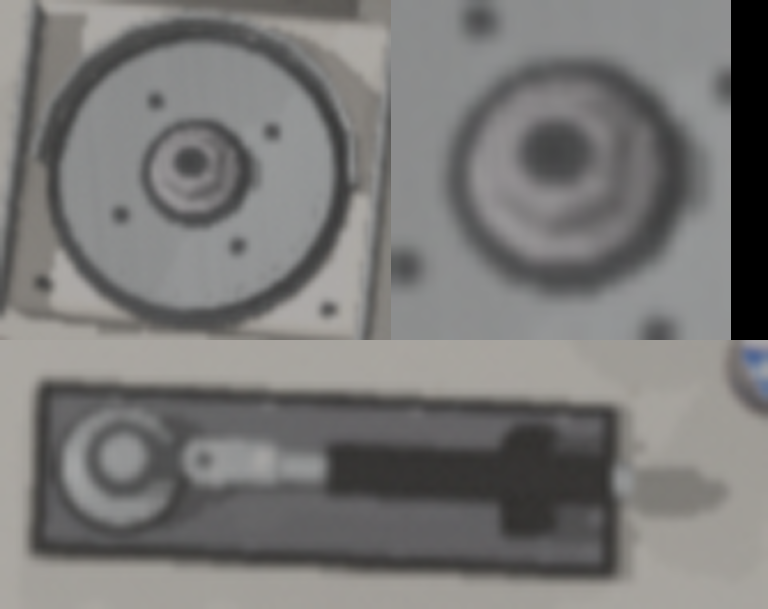

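The nut's hexagon has one corner toward the bottom of the image and flats at the left and right. The wrench lies along about -y. Next I'll average frames for a precise fit.

```bash
python3 - <<'E'
from h import *
S=[snap("top") for _ in range(14)]
s=dict(S[0]); Z=np.array([np.where(q["range_z"]>0,q["range_z"],np.nan) for q in S])
s["range_z"]=np.nan_to_num(np.nanmedian(Z,0)).astype(np.float32); s["frame"]=np.mean([q["frame"] for q in S],0)
np.savez("pics/topavg.npz",**s); w=cloud(s)
# rectified gray in plane z=h around point
E=np.array(s["extrinsics"])
def rect(c,h,r,n,img):
    t=np.linspace(-r,r,n); X,Y=np.meshgrid(t,t)  # row: x down->up
    P=np.stack([c[0]-Y,c[1]-X,np.full_like(X,h)],-1)@E[:3,:3].T+E[:3,3]
    return cv2.remap(img,(P[...,0]/P[...,2]*s["fx"]+s["cx"]).astype(np.float32),(P[...,1]/P[...,2]*s["fy"]+s["cy"]).astype(np.float32),cv2.INTER_CUBIC)
g=s["frame"].mean(2).astype(np.float32)
# nut: top centre from depth
R=w[150:184,198:236].reshape(-1,3); 
fl=R[(R[:,2]>78)]; print("nut+flange circle",cv2.minEnclosingCircle(fl[:,:2].astype(np.float32)),len(fl))
tp=R[R[:,2]>96]; print("top mean",tp.mean(0),len(tp), "median z",np.median(tp[:,2]))
c=tp[:,:2].mean(0)
# heading from depth hexagon: 6th harmonic of the outline via model fit
from scipy.optimize import minimize
def model(p,X):
    dx,dy=X[:,0]-p[0],X[:,1]-p[1]; a=p[2]+np.pi/6+np.arange(6)*np.pi/3
    d=np.max(dx[:,None]*np.cos(a)+dy[:,None]*np.sin(a),1)
    r=np.hypot(dx,dy)
    return np.where(d<16.5,100,np.where(d<20,100-(d-16.5)*5/3.5,np.where(r<30,83,71)))
Q=R[np.hypot(*(R[:,:2]-c).T)<27]
res=[]
for h in np.radians(np.arange(0,60,3)):
  b=min(((np.abs(np.clip(Q[:,2]-p3-model((c[0]+i,c[1]+j,h),Q),-6,6)).mean(),i,j,p3) for i in range(-4,5) for j in range(-4,5) for p3 in (0,2)))
  res.append((round(b[0],3),round(np.degrees(h)),b[1:]))
print(sorted(res)[:8],sorted(res)[-2:])
# wrench
m=(w[...,2]>56)&(w[...,2]<75); m[:205]=0;m[240:]=0;m[:,:285]=0;m[:,392:]=0
P=w[m]; H=P[(P[:,1]<-165)&(P[:,1]>-240)]
k=np.polyfit(H[:,1],H[:,0],1); print("handle x=",k,"yaw",np.degrees(np.arctan2(-1,-k[0])),"z",np.median(H[:,2]))
m=(w[...,2]>26);m[:205]=0;m[240:]=0;m[:,:285]=0;m[:,316:]=0
print("socket circ",cv2.minEnclosingCircle(w[m][:,:2].astype(np.float32)), "y extent of wrench",P[:,1].min(),P[:,1].max())
m=(w[...,2]>7)&(w[...,2]<18);m[:202]=0;m[245:]=0;m[:,:285]=0;m[:,388:]=0
print("tray",cv2.minAreaRect(w[m][:,:2].astype(np.float32)))
A=rect(c,100,35,400,g); B=np.nan_to_num(rect(c,100,35,400,w[...,2].astype(np.float32)))
cv2.imwrite("pics/nut.png",np.hstack([cv2.normalize(A,None,0,255,cv2.NORM_MINMAX),np.clip((B-65)*6,0,255)]))
E
```

```text
nut+flange circle ((627.79248046875, 225.1762237548828), 34.144622802734375) 282
top mean [626.11303195 223.75261296 100.56803378] 128 median z 100.26997851673772
[(np.float64(1.576), 57, (1, 1, 0)), (np.float64(1.599), 0, (1, 1, 0)), (np.float64(1.635), 3, (1, 1, 0)), (np.float64(1.648), 54, (1, 1, 0)), (np.float64(1.736), 51, (1, 1, 0)), (np.float64(1.756), 48, (1, 1, 0)), (np.float64(1.798), 45, (2, 1, 0)), (np.float64(1.809), 6, (1, 1, 0))] [(np.float64(2.05), 24, (2, 2, 0)), (np.float64(2.053), 21, (2, 2, 0))]
handle x= [4.99375901e-02 4.71455683e+02] yaw -92.85883830667376 z 63.02433854835413
socket circ ((466.9964904785156, -57.93355941772461), 33.52925491333008) y extent of wrench -304.38683507568106 -35.11567926445312
tray ((463.9384460449219, -158.51571655273438), (299.779296875, 91.98345947265625), 87.9217529296875)[ WARN:0@34.799] global loadsave.cpp:1063 imwrite_ Unsupported depth image for selected encoder is fallbacked to CV_8U.
```

View pics/nut.png

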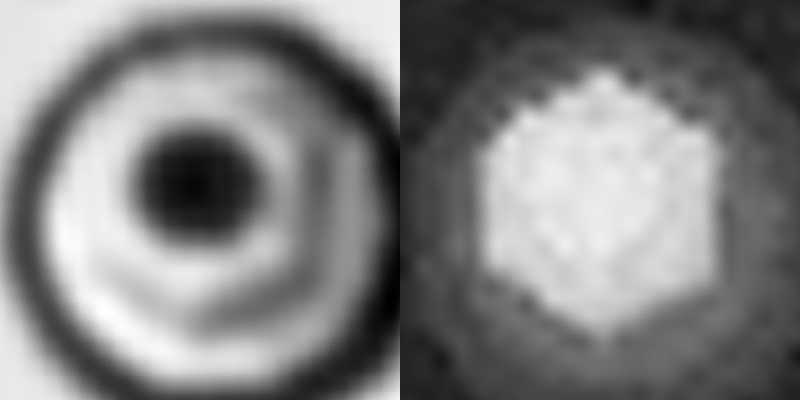

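The hexagon is clear, with a corner along +x at about -1.5° and its centre near (627,224.6). The wrench yaw is about -92.5°, the socket is near (467.5,-58) and the grip point near (462.3,-183). I'll move above the grip, +y first to keep clear of the cabinet.

```bash
python3 -m crank '[[[0,0.04,0,0,0,5.5],[0,0.04,0,0,0,5.5],[0,0.04,0,0,0,5.5],[0,0.04,0,0,0,5.5],[0,0.04,0,0,0,5.5],[0,0.04,0,0,0,5.5],[0.03,0.028,0,0,0,5.5],[0.03,0.028,0,0,0,5.5],[0.03,0.028,0,0,0,5.5],[0.03,0.028,0,0,0,5.5],[0.03,0.028,0,0,0,5.5],[0.03,0.028,0,0,0,5.5]]]' -1
cat >> h.py <<'E'
from scipy.spatial.transform import Rotation as Ro
def st():
    s=bot.state(); R=Ro.from_rotvec(s["orientation"]).as_matrix()
    y=np.degrees(np.arctan2(R[1,1],R[0,1]))
    print("t",round(s["clock"],2),"p",s["position"].round(1),"yaw_y",y.round(2),"tilt",R[:2,2].round(4),"F",s["contact_force"].round(1),"M",s["torque"].round(2),"gap",round(s["finger_gap"],1)); return s
def grip(p,yaw): # wrench yaw from tool y ; socket estimate from tcp
    return
E
python3 -c "
from h import *
print(st()['joint_pos'].round(2))"
```

```text
clock: 1.8
position: [423.9, -220.4, 223.1]
orientation: [2.272, 2.168, 0.0]
contact_force: [1.6, -0.4, -0.7]
finger_gap: 87.0
t 1.8 p [ 423.9 -220.4  223.1] yaw_y -2.67 tilt [ 0.001 -0.001] F [ 1.6 -0.4 -0.7] M [-0.05 -0.12  0.  ] gap 87.0
[ 0.83  0.18 -0.49  1.96  0.1   1.02  0.24]
```

```bash
python3 -m crank '[[[0.0128,0.0125,-0.01,0,0,0],[0.0128,0.0125,-0.03,0,0,0],[0.0128,0.0125,-0.03,0,0,0],[0,0,-0.03,0,0,0],[0,0,-0.025,0,0,0],[0,0,-0.015,0,0,0],[0,0,-0.01,0,0,0],[0,0,0,0,0,0]]]'
python3 -c "
from h import *
st()"
```

```text
clock: 2.47
position: [460.0, -184.0, 70.9]
orientation: [-2.275, -2.162, 0.002]
contact_force: [0.0, -0.3, -0.6]
finger_gap: 87.4
t 2.47 p [ 460.  -184.    70.9] yaw_y -2.92 tilt [-0.0032  0.0014] F [ 0.  -0.3 -0.6] M [-0.04 -0.06 -0.01] gap 87.4
```

```bash
python3 -m crank '[[[0.002,0.001,-0.012,0,0,0.3],[0,0,-0.012,0,0,0],[0,0,-0.01,0,0,0],[0,0,-0.005,0,0,0],[0,0,0,0,0,0],[0,0,0,0,0,0]]]'
python3 -c "
from h import *
st()"
python3 -m crank '[[[0,0,0,0,0,0],[0,0,0,0,0,0],[0,0,0,0,0,0],[0,0,0,0,0,0],[0,0,0,0,0,0],[0,0,0,0,0,0],[0,0,0,0,0,0],[0,0,0,0,0,0]]]' 1 8
python3 -c "
from h import *
st(); s=snap('top'); save(s,'g1',(280,180,420,260),5)"
```

```text
clock: 2.97
position: [463.5, -183.4, 33.8]
orientation: [2.271, 2.17, 0.0]
contact_force: [0.5, 0.2, -0.4]
finger_gap: 87.1
t 2.97 p [ 463.5 -183.4   33.8] yaw_y -2.62 tilt [ 0.0005 -0.0001] F [ 0.5  0.2 -0.4] M [ 0.01 -0.1  -0.01] gap 87.1
clock: 3.63
position: [463.2, -183.4, 33.6]
orientation: [2.272, 2.17, 0.0]
contact_force: [0.0, 0.0, -0.1]
finger_gap: 41.9
t 3.63 p [ 463.2 -183.4   33.6] yaw_y -2.63 tilt [0.0001 0.    ] F [ 0.   0.  -0.1] M [-0.03 -0.08 -0.01] gap 41.9
```

View pics/g1.png

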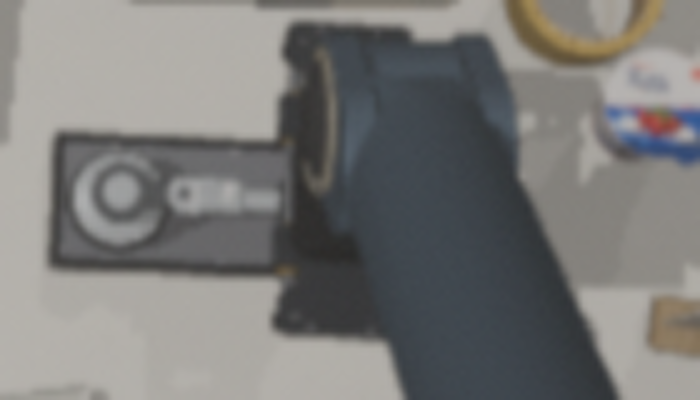

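The gripper straddles the handle. The socket (118,198 in the crop) is still visible and unmoved. I'll finish closing.

```bash
python3 -m crank '[[[0,0,0,0,0,0],[0,0,0,0,0,0],[0,0,0,0,0,0],[0,0,0,0,0,0],[0,0,0,0,0,0],[0,0,0,0,0,0]]]' 1 8
python3 -c "
from h import *
st()"
python3 -m crank '[[[0,0,0,0,0,0],[0,0,0,0,0,0],[0,0,0,0,0,0]]]' 1 55
python3 -c "
from h import *
st()"
python3 -m crank '[[[0,0,0.01,0,0,0],[0,0,0.015,0,0,0],[0,0,0.02,0,0,0],[0,0,0.03,0,0,0],[0,0,0.03,0,0,0],[0,0,0.02,0,0,0],[0,0,0.01,0,0,0],[0,0,0,0,0,0],[0,0,0,0,0,0]]]'
python3 -c "
from h import *
st()
S=[snap('top') for _ in range(6)]; s=dict(S[0]); save(s,'g2',(280,180,420,260),5)
Z=np.array([np.where(q['range_z']>0,q['range_z'],np.nan) for q in S]); s['range_z']=np.nan_to_num(np.nanmedian(Z,0)).astype(np.float32)
w=cloud(s); m=(w[...,2]>150); m[:190]=0;m[245:]=0;m[:,:285]=0;m[:,334:]=0
P=w[m]; print(len(P),np.nanmin(P,0),np.nanmax(P,0)); Q=P[P[:,1]>-92]; print(cv2.minEnclosingCircle(Q[:,:2].astype(np.float32)))
top=Q[Q[:,2]>np.percentile(Q[:,2],60)]; print('top plane z',np.median(top[:,2]))
H=P[(P[:,1]<-92)]; print(np.polyfit(H[:,1],H[:,0],1), np.polyfit(P[:,1],P[:,2],1))
"
```

```text
clock: 4.18
position: [462.9, -183.3, 33.5]
orientation: [-2.271, -2.17, 0.001]
contact_force: [-1.2, 0.9, 0.9]
finger_gap: 23.9
t 4.18 p [ 462.9 -183.3   33.5] yaw_y -2.62 tilt [-0.0005  0.    ] F [-1.2  0.9  0.9] M [0.02 0.12 0.05] gap 23.9
clock: 4.43
position: [463.0, -183.4, 33.5]
orientation: [-2.271, -2.17, 0.0]
contact_force: [-1.6, -0.2, 0.3]
finger_gap: 23.8
t 4.43 p [ 463.  -183.4   33.5] yaw_y -2.61 tilt [-0.0003  0.    ] F [-1.6 -0.2  0.3] M [-0.02  0.21  0.23] gap 23.8
clock: 5.18
position: [462.4, -183.3, 168.0]
orientation: [-2.272, -2.169, 0.001]
contact_force: [-0.1, -0.8, -4.5]
finger_gap: 23.7
t 5.18 p [ 462.4 -183.3  168. ] yaw_y -2.64 tilt [-0.0008  0.0001] F [-0.1 -0.8 -4.5] M [-0.14 -0.1  -0.01] gap 23.7
462 [ 438.20358708 -131.86617459  153.5823677 ] [496.92623693 -25.86674891 197.47049066]
((466.1368408203125, -58.3275260925293), 33.777950286865234)
top plane z 192.4790830954859
[4.33668459e-02 4.69080689e+02] [ -0.21821016 168.16394466]
```

View pics/g2.png

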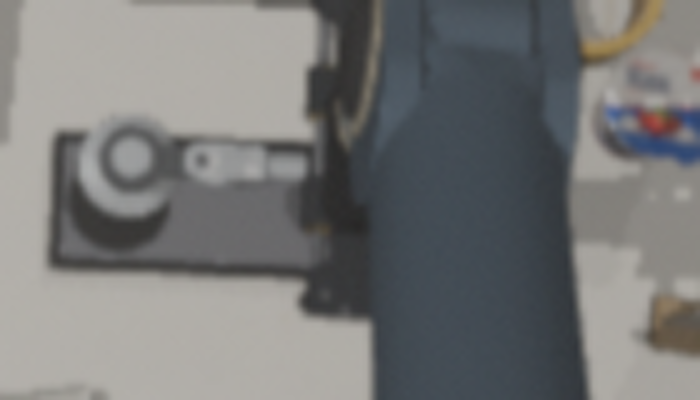

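Lifted and level: the socket top rose 134 mm, the same as the TCP. Moving over the nut with the wrench yaw at -121.5°.

```bash
python3 -m crank '[[[0,0.018,0,0,0,-1.5],[0,0.028,0,0,0,-1.5],[0,0.028,0,0,0,-1.5],[0,0.028,0,0,0,-1.5],[0,0.028,0,0,0,-1.5],[0,0.028,0,0,0,-1.5],[0,0.028,0,0,0,-1.5],[0,0.028,0,0,0,-1.5]]]'
python3 -m crank '[[[0.012,0.012,0,0,0,-2.1],[0.012,0.012,0,0,0,-2.1],[0.012,0.012,0,0,0,-2.1],[0.012,0.012,0,0,0,-2.1],[0.015,0.012,0,0,0,-2.1],[0.015,0.012,0,0,0,-2.1],[0.013,0.01,0,0,0,-2.1],[0.008,0.006,0,0,0,-2.1],[0,0,0,0,0,0],[0,0,0,0,0,0]]]'
python3 -c "
from h import *
st()
S=[snap('top') for _ in range(6)]; s=dict(S[0]); s2=snap('side')
a=cv2.resize(s['frame'][120:230,170:280,::-1],(400,400),interpolation=cv2.INTER_CUBIC); b=cv2.resize(s2['frame'][190:300,170:280,::-1],(400,400),interpolation=cv2.INTER_CUBIC)
cv2.imwrite('pics/n1.png',np.hstack([a,b]))
Z=np.array([np.where(q['range_z']>0,q['range_z'],np.nan) for q in S]); s['range_z']=np.nan_to_num(np.nanmedian(Z,0)).astype(np.float32)
w=cloud(s); r=np.hypot(w[...,0]-627,w[...,1]-224.6); Q=w[(r<45)&(w[...,2]>158)]; print(len(Q),cv2.minEnclosingCircle(Q[:,:2].astype(np.float32)), np.percentile(Q[:,2],[5,50,95]))
"
```

```text
clock: 6.15
position: [462.6, 31.9, 168.1]
orientation: [-2.487, -1.919, 0.001]
contact_force: [0.7, -0.2, -4.9]
finger_gap: 23.9
clock: 6.98
position: [561.6, 118.8, 167.6]
orientation: [-2.738, -1.539, 0.003]
contact_force: [-0.6, 0.4, -5.5]
finger_gap: 23.6
t 6.98 p [561.6 118.8 167.6] yaw_y -31.34 tilt [-0.0023 -0.0004] F [-0.6  0.4 -5.5] M [-0.16  0.03 -0.02] gap 23.6
229 ((625.96240234375, 220.85975646972656), 38.05863952636719) [165.34666642 189.58560674 194.37239839]
```

View pics/n1.png

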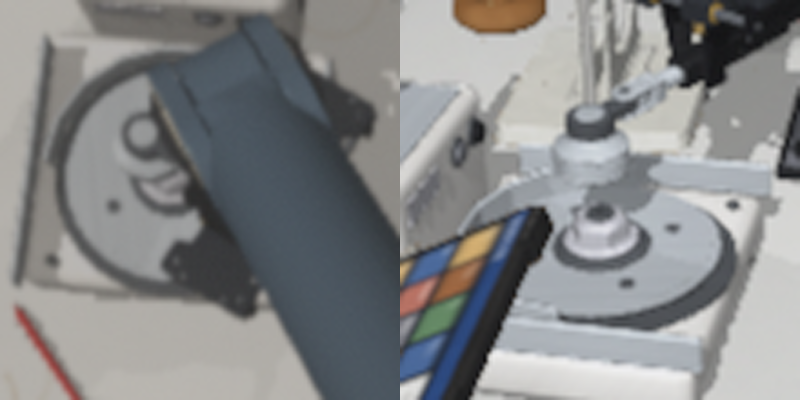

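Top crop: the socket's top disc is near (148,135) and the arm hides part of the head. Side crop: the socket ring is at (588,165) and the nut's bore at (600,212). I'll compare these with projected positions.

```bash
python3 - <<'E'
from h import *
t=snap("top"); s=snap("side")
def pr(q,p):
    E=np.array(q["extrinsics"]); c=E[:3,:3]@p+E[:3,3]; return np.array([c[0]/c[2]*q["fx"]+q["cx"],c[1]/c[2]*q["fy"]+q["cy"]])
S=st(); p=S["position"]; y=np.radians(-121.4); sk=p[:2]-125.1*np.array([np.cos(y),np.sin(y)]); print("socket",sk)
m0=p[2]-21.5
for nm,q,ox,oy in(("top",t,170,120),("side",s,170,190)):
    f=lambda P:((pr(q,np.array(P))-[ox,oy])*400/110).round(1)
    print(nm,"socket top",f([*sk,m0+46.5]),"mouth",f([*sk,m0]),"nut",f([627.3,224.6,100]),"scale x,y",f([637.3,224.6,100])-f([627.3,224.6,100]),f([627.3,234.6,100])-f([627.3,224.6,100]))
a=cv2.resize(s['frame'][200:270,195:265,::-1],(800,800),interpolation=cv2.INTER_CUBIC)[100:700]
for P,c in (((*sk,m0),(0,0,255)),((*sk,m0+22),(255,0,0))):
    pts=[(pr(s,np.array([P[0]+30*np.cos(k),P[1]+30*np.sin(k),P[2]]))-[195,200]+.5)*800/70-[0,100] for k in np.linspace(0,6.283,40)]
    cv2.polylines(a:=np.ascontiguousarray(a),[np.int32(pts)],1,c,1)
h=np.radians(-1.5)
for z,R in ((100,33/3**.5),(95,40/3**.5),(83,40/3**.5)):
    pts=[(pr(s,np.array([627.3+R*np.cos(h+k),224.6+R*np.sin(h+k),z]))-[195,200]+.5)*800/70-[0,100] for k in np.arange(6)*np.pi/3]
    cv2.polylines(a,[np.int32(pts)],1,(0,160,0),1)
cv2.imwrite("pics/n2.png",a)
E
```

```text
t 7.43 p [562.  118.3 168.7] yaw_y -31.44 tilt [ 0.0002 -0.0001] F [ 0.1 -0.4 -5. ] M [-0.19  0.   -0.03] gap 23.8
socket [627.20533881 225.11422517]
top socket top [147.7 133.4] mouth [157.1 149.2] nut [166.7 164. ] scale x,y [  0.4 -11.2] [-11.6  -0.1]
side socket top [190.3 110. ] mouth [193.7 163. ] nut [197.2 214.7] scale x,y [-12.5  -0.7] [-2.6  6.6]
```

View pics/n2.png

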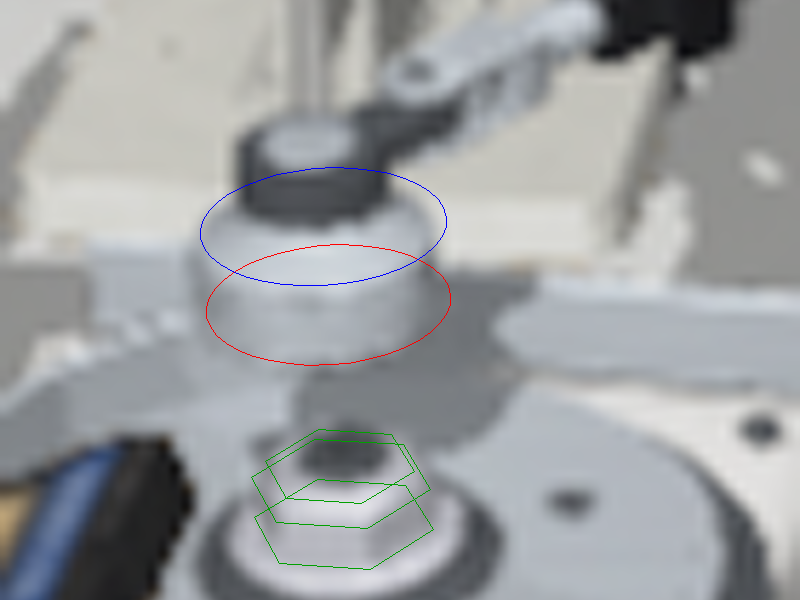

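The side overlay is off by a millimetre or two (socket slightly +x, nut slightly -x). That's within the 4.5 mm lead-in, so I'll shift -1 mm in x and go down gently while watching the forces.

```bash
python3 -m crank '[[[-0.001,-0.0003,-0.01,0,0,0],[0,0,-0.015,0,0,0],[0,0,-0.01,0,0,0],[0,0,-0.006,0,0,0],[0,0,-0.004,0,0,0],[0,0,0,0,0,0],[0,0,0,0,0,0]]]'
python3 -c "
from h import *
st()"
python3 -m crank '[[[0,0,-0.002,0,0,0],[0,0,-0.001,0,0,0],[0,0,-0.001,0,0,0],[0,0,0,0,0,0],[0,0,0,0,0,0]]]'
python3 -c "
from h import *
st()"
python3 -m crank '[[[0,0,-0.001,0,0,0],[0,0,-0.001,0,0,0],[0,0,0,0,0,0],[0,0,0,0,0,0]]]'
python3 -c "
from h import *
st()"
```

```text
clock: 8.02
position: [561.4, 118.5, 123.6]
orientation: [-2.74, -1.537, -0.001]
contact_force: [0.2, -0.3, -5.2]
finger_gap: 23.9
t 8.02 p [561.4 118.5 123.6] yaw_y -31.42 tilt [0.0003 0.0002] F [ 0.2 -0.3 -5.2] M [-0.12  0.1  -0.01] gap 23.9
clock: 8.43
position: [561.8, 118.5, 120.3]
orientation: [2.74, 1.536, 0.003]
contact_force: [-1.1, -0.4, -0.4]
finger_gap: 23.6
t 8.43 p [561.8 118.5 120.3] yaw_y -31.44 tilt [0.0017 0.0003] F [-1.1 -0.4 -0.4] M [-0.06 -0.04 -0.03] gap 23.6
clock: 8.77
position: [561.6, 118.4, 118.0]
orientation: [2.74, 1.536, 0.002]
contact_force: [-1.8, -1.8, 2.3]
finger_gap: 23.7
t 8.77 p [561.6 118.4 118. ] yaw_y -31.44 tilt [0.0011 0.0002] F [-1.8 -1.8  2.3] M [ 0.08 -0.01  0.05] gap 23.7
```

```bash
python3 -m crank '[[[-0.001,-0.001,-0.001,0,0,0],[0,0,0,0,0,0],[0,0,0,0,0,0]]]'
python3 -c "
from h import *
st()"
python3 -m crank '[[[0,0,-0.001,0,0,0],[0,0,-0.001,0,0,0],[0,0,0,0,0,0],[0,0,0,0,0,0]]]'
python3 -c "
from h import *
st()
S=[snap('side')['frame'] for _ in range(5)]; a=cv2.resize(np.mean(S,0)[210:270,195:275,::-1],(800,600),interpolation=cv2.INTER_CUBIC); cv2.imwrite('pics/n3.png',a)"
```

```text
clock: 9.02
position: [561.1, 118.1, 117.0]
orientation: [-2.74, -1.537, -0.004]
contact_force: [1.0, 1.1, 1.0]
finger_gap: 23.6
t 9.02 p [561.1 118.1 117. ] yaw_y -31.43 tilt [0.0023 0.0016] F [1.  1.1 1. ] M [ 0.64 -0.67 -0.06] gap 23.6
clock: 9.35
position: [560.4, 117.6, 114.5]
orientation: [-2.74, -1.537, -0.001]
contact_force: [1.4, 1.1, 0.9]
finger_gap: 23.7
t 9.35 p [560.4 117.6 114.5] yaw_y -31.43 tilt [0.0006 0.0005] F [1.4 1.1 0.9] M [ 0.56 -0.66 -0.07] gap 23.7[ WARN:0@9.848] global loadsave.cpp:1063 imwrite_ Unsupported depth image for selected encoder is fallbacked to CV_8U.
```

View pics/n3.png

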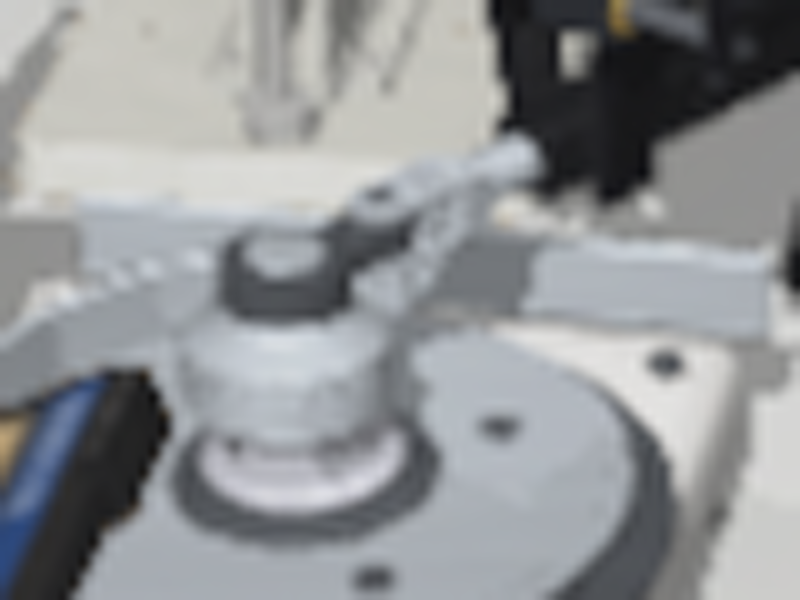

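Side crop: the socket is seating on the nut with the flange still visible below it, and the forces are small. Continuing down.

```bash
python3 -m crank '[[[0,0,-0.001,0,0,0],[0,0,-0.001,0,0,0],[0,0,0,0,0,0],[0,0,0,0,0,0]]]'
python3 -c "
from h import *
st()"
python3 -m crank '[[[0,0,-0.001,0,0,0],[0,0,-0.001,0,0,0],[0,0,0,0,0,0],[0,0,0,0,0,0]]]'
python3 -c "
from h import *
st()"
```

```text
clock: 9.93
position: [560.0, 117.1, 112.4]
orientation: [2.74, 1.537, -0.001]
contact_force: [1.6, -0.5, 0.9]
finger_gap: 23.6
t 9.93 p [560.  117.1 112.4] yaw_y -31.43 tilt [-0.0004 -0.0003] F [ 1.6 -0.5  0.9] M [ 0.52 -0.55 -0.07] gap 23.6
clock: 10.27
position: [559.7, 116.7, 110.3]
orientation: [2.74, 1.536, -0.002]
contact_force: [-0.0, -1.3, 2.4]
finger_gap: 23.1
t 10.27 p [559.7 116.7 110.3] yaw_y -31.44 tilt [-0.0011 -0.001 ] F [-0.  -1.3  2.4] M [ 0.15 -0.3  -0.1 ] gap 23.1
```

```bash
python3 -m crank '[[[0,0,-0.001,0,0,0],[0,0,-0.001,0,0,0],[0,0,-0.001,0,0,0],[0,0,0,0,0,0],[0,0,0,0,0,0]]]'
python3 -c "
from h import *
st()"
python3 -m crank '[[[0,0,-0.001,0,0,0],[0,0,-0.001,0,0,0],[0,0,0,0,0,0],[0,0,0,0,0,0]]]'
python3 -c "
from h import *
st()"
```

```text
clock: 10.68
position: [559.8, 116.9, 107.3]
orientation: [2.74, 1.537, -0.002]
contact_force: [-1.1, -2.4, 1.3]
finger_gap: 23.6
t 10.68 p [559.8 116.9 107.3] yaw_y -31.43 tilt [-0.0009 -0.0006] F [-1.1 -2.4  1.3] M [-0.15 -0.   -0.05] gap 23.6
clock: 11.02
position: [560.0, 117.2, 105.5]
orientation: [2.74, 1.537, -0.0]
contact_force: [-1.4, -3.0, 1.5]
finger_gap: 23.5
t 11.02 p [560.  117.2 105.5] yaw_y -31.42 tilt [-0.0002 -0.0002] F [-1.4 -3.   1.5] M [-0.29  0.06 -0.02] gap 23.5
```

```bash
python3 -m crank '[[[0,0,-0.001,0,0,0],[0,0,-0.001,0,0,0],[0,0,0,0,0,0],[0,0,0,0,0,0]]]'
python3 -c "
from h import *
st()
S=[snap('side')['frame'] for _ in range(5)]; a=cv2.resize(np.mean(S,0)[210:270,195:275,::-1].astype(np.uint8),(800,600),interpolation=cv2.INTER_CUBIC); cv2.imwrite('pics/n4.png',a)"
```

```text
clock: 11.35
position: [560.0, 117.3, 103.4]
orientation: [2.74, 1.537, -0.0]
contact_force: [-1.6, -3.9, 1.3]
finger_gap: 23.6
t 11.35 p [560.  117.3 103.4] yaw_y -31.42 tilt [-0.0002 -0.0001] F [-1.6 -3.9  1.3] M [-0.16  0.04  0.03] gap 23.6
```

View pics/n4.png

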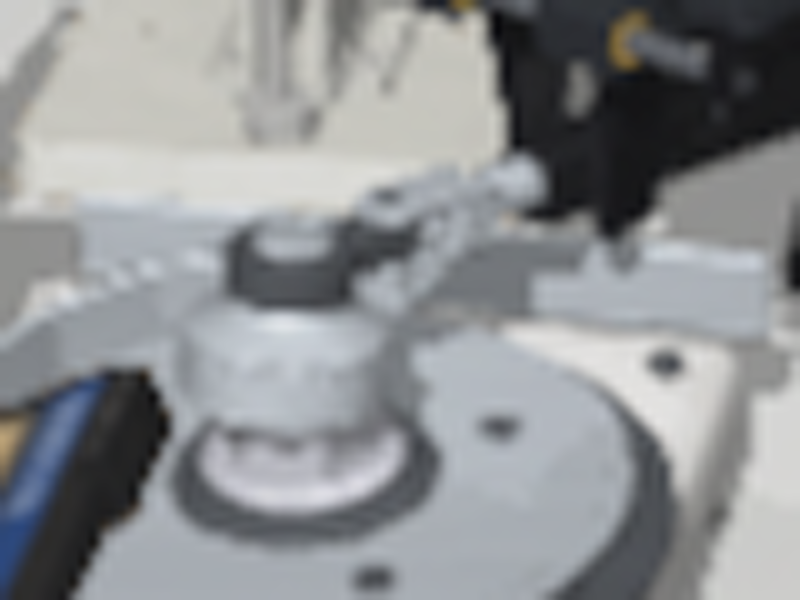

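The socket has not gone down. The head is pitched up in the grip and its rim is sitting on the nut, so it is laterally off. I'll lift and measure socket against flange with the side camera's depth.

```bash
python3 -m crank '[[[0,0,0.006,0,0,0],[0,0,0.01,0,0,0],[0,0,0.01,0,0,0],[0,0,0.006,0,0,0],[0,0,0,0,0,0],[0,0,0,0,0,0],[0,0,0,0,0,0]]]'
cat >> h.py <<'E'
from scipy.optimize import least_squares
def avg(n,k=10):
    S=[snap(n) for _ in range(k)]; s=dict(S[0]); Z=np.array([np.where(q["range_z"]>0,q["range_z"],np.nan) for q in S])
    s["range_z"]=np.nan_to_num(np.nanmedian(Z,0)).astype(np.float32); s["frame"]=np.mean([q["frame"] for q in S],0).astype(np.uint8); return s
def circ(Q,r,c0):
    f=least_squares(lambda p:np.hypot(Q[:,0]-p[0],Q[:,1]-p[1])-r,c0,loss="soft_l1",f_scale=1.5); return f.x.round(2),np.abs(f.fun).mean().round(2),len(Q)
E
python3 - <<'E'
from h import *
p=st()["position"]
s=avg("side"); np.savez("pics/sideL.npz",**s); t=avg("top"); np.savez("pics/topL.npz",**t)
w=cloud(s); r=np.hypot(w[...,0]-627,w[...,1]-224.6); n=s["range_z"]
np.set_printoptions(linewidth=180,suppress=True)
for z in range(70,190,5):
    Q=w[(r<40)&(r>15)&(w[...,2]>z)&(w[...,2]<z+5)]; 
    if len(Q)>8: print(z,circ(Q,30,(627,225)),"maxy",np.percentile(Q[:,1],95).round(1),"x",np.percentile(Q[:,0],[3,97]).round(1))
E
```

```text
clock: 12.18
position: [559.8, 117.2, 135.4]
orientation: [-2.74, -1.537, 0.001]
contact_force: [0.7, 0.5, -4.5]
finger_gap: 23.6
t 12.18 p [559.8 117.2 135.4] yaw_y -31.43 tilt [-0.0005 -0.0003] F [ 0.7  0.5 -4.5] M [-0.14 -0.01  0.01] gap 23.6
70 (array([624.67, 232.81]), np.float64(3.27), 63) maxy 263.2 x [589.4 664.4]
75 (array([627.33, 226.24]), np.float64(3.1), 108) maxy 258.3 x [592.8 662.2]
80 (array([629.02, 217.37]), np.float64(3.19), 74) maxy 252.1 x [601.8 653.8]
85 (array([630.9 , 213.77]), np.float64(1.75), 23) maxy 244.9 x [605.2 645.1]
90 (array([631.62, 214.22]), np.float64(1.97), 22) maxy 244.9 x [606.3 647.9]
95 (array([631.71, 211.97]), np.float64(5.47), 47) maxy 244.3 x [608.4 644.9]
135 (array([630.33, 229.51]), np.float64(0.47), 22) maxy 259.9 x [602.1 650.6]
140 (array([630.37, 229.73]), np.float64(0.49), 38) maxy 260.5 x [601.1 654.4]
145 (array([630.  , 228.49]), np.float64(0.49), 36) maxy 258.8 x [600.5 654.5]
150 (array([630.73, 228.27]), np.float64(1.11), 43) maxy 258.1 x [601.6 650. ]
155 (array([630.91, 223.77]), np.float64(3.6), 77) maxy 256.8 x [601.5 654.7]
160 (array([632.33, 214.45]), np.float64(2.63), 43) maxy 249.5 x [603.1 646.4]
165 (array([631.74, 214.39]), np.float64(2.62), 25) maxy 245.4 x [600.6 641.7]
170 (array([635.69, 215.51]), np.float64(3.01), 44) maxy 244.5 x [603.3 643. ]
175 (array([630.73, 212.67]), np.float64(4.29), 45) maxy 243.9 x [603.1 644.2]h.py:24: RuntimeWarning: All-NaN slice encountered
  s["range_z"]=np.nan_to_num(np.nanmedian(Z,0)).astype(np.float32); s["frame"]=np.mean([q["frame"] for q in S],0).astype(np.uint8); return s
```

The nut in the side camera is at about (626.5,225), the same as the top estimate. The wrench is pitched about 6° head-up. I'll level it by tilting the tool, then compare again.

```bash
python3 -m crank '[[[0,0,0,-2.6,1.6,0],[0,0,0,-2.7,1.6,0],[0,0,0,0,0,0],[0,0,0,0,0,0],[0,0,0,0,0,0]]]' 1 60
python3 - <<'E' 2>/dev/null
from h import *
p=st()["position"]
s=avg("side"); w=cloud(s); r=np.hypot(w[...,0]-627,w[...,1]-224.6)
for z in range(105,165,5):
    Q=w[(r<40)&(r>15)&(w[...,2]>z)&(w[...,2]<z+5)]; 
    if len(Q)>8: print(z,circ(Q,30,(627,225)),"x",np.percentile(Q[:,0],[3,97]).round(1))
Q=w[(r<40)&(w[...,1]>215)&(w[...,2]>105)]; print("lowest",np.percentile(Q[:,2],[0,1,3,5]).round(1),"top",np.percentile(Q[:,2],[90,97]).round(1))
# top disc: r<16 plane fit
R=w[(np.hypot(w[...,0]-627,w[...,1]-224)<13)&(w[...,2]>145)]
A=np.c_[R[:,:2]-[627,224],np.ones(len(R))]; print("plane",np.linalg.lstsq(A,R[:,2],rcond=None)[0],len(R))
t=avg("top"); E=np.array(t["extrinsics"])
a=t['frame'][140:190,185:245,::-1]; b=s['frame'][205:265,195:265,::-1]
cv2.imwrite('pics/n5.png',np.hstack([cv2.resize(a,(400,333),interpolation=cv2.INTER_CUBIC),cv2.resize(b,(388,333),interpolation=cv2.INTER_CUBIC)]))
E
```

```text
clock: 13.6
position: [559.9, 117.1, 135.4]
orientation: [2.691, 1.509, -0.145]
contact_force: [0.2, 0.0, -4.8]
finger_gap: 23.4
t 13.6 p [559.9 117.1 135.4] yaw_y -31.43 tilt [-0.0556 -0.0918] F [ 0.2  0.  -4.8] M [ 0.12 -0.1  -0.01] gap 23.4
120 (array([630.45, 228.97]), np.float64(0.56), 30) x [602.8 653.9]
125 (array([630.44, 228.75]), np.float64(0.52), 29) x [601.3 653.6]
130 (array([630.18, 228.75]), np.float64(0.56), 36) x [601.4 652.1]
135 (array([630.28, 228.9 ]), np.float64(0.61), 35) x [601.4 656.3]
140 (array([630.93, 223.84]), np.float64(3.31), 86) x [603.8 655.8]
145 (array([632.5 , 216.18]), np.float64(2.59), 37) x [601.2 644.9]
150 (array([631.8 , 215.92]), np.float64(2.51), 24) x [601.2 641.8]
155 (array([634.33, 217.01]), np.float64(2.33), 33) x [601.3 640.7]
160 (array([637.02, 217.13]), np.float64(4.22), 49) x [603.1 644.9]
lowest [119.7 120.7 122.2 123.6] top [165.2 166.7]
plane [1.31078932e-01 6.61024573e-02 1.65933781e+02] 26
```

View pics/n5.png

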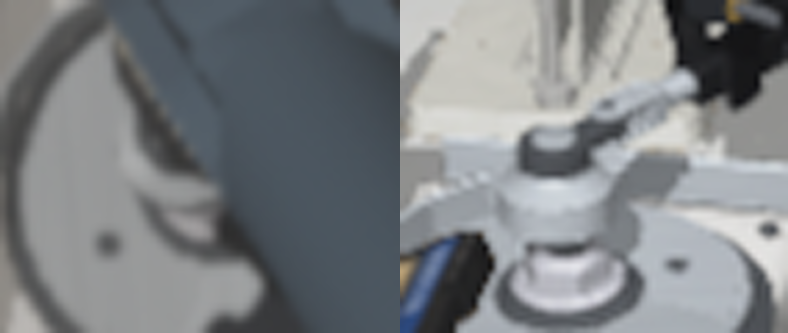

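Side crop: the socket hangs level just above the nut, visibly left (+x) of it. I'll fit the nut's flats and flange from the same camera to get the relative offset.

```bash
python3 - <<'E' 2>/dev/null
from h import *
s=avg("side",10); w0=cloud(s); w1=cloud(dict(np.load("pics/sideL.npz")))
for w in (w0,w1):
    r=np.hypot(w[...,0]-627,w[...,1]-224.6)
    Q=w[(r<28)&(w[...,2]>85)&(w[...,2]<95.5)&(w[...,1]>220)]
    def f(p,h):
        a=h+np.pi/6+np.arange(6)*np.pi/3
        return np.max((Q[:,:1]-p[0])*np.cos(a)+(Q[:,1:2]-p[1])*np.sin(a),1)-20
    for hd in (-6,-3,-1.5,0,3,6):
        o=least_squares(lambda p:f(p,np.radians(hd)),(627,224.6),loss="soft_l1"); print(hd,o.x.round(2),o.cost.round(2),len(Q))
    # flange side
    for lo,hi in((73,78),(76,81)):
        Q2=w[(r<33.5)&(w[...,2]>lo)&(w[...,2]<hi)&(w[...,1]>232)]; print("fl",lo,circ(Q2,30,(627,225)))
    T=w[(r<14)&(w[...,2]>96)&(w[...,2]<108)]; print("top z",np.median(T[:,2]) if len(T) else None)
    bl=w[(r>55)&(r<90)&(w[...,2]>60)&(w[...,2]<80)&(w[...,1]>240)]; print("blade z",np.median(bl[:,2]))
E
```

```text
-6 [628.19 223.62] 16.67 56
-3 [628.14 223.57] 13.98 56
-1.5 [628.16 223.59] 13.65 56
0 [628.11 223.61] 14.09 56
3 [628.   223.57] 16.77 56
6 [628.03 223.55] 20.53 56
fl 73 (array([627.31, 225.23]), np.float64(1.51), 34)
fl 76 (array([627.67, 223.47]), np.float64(1.4), 54)
top z 100.48348398357143
blade z 70.73526858307235
-6 [628.02 223.8 ] 11.57 50
-3 [628.03 223.9 ] 10.19 50
-1.5 [628.04 223.94] 10.1 50
0 [628.04 223.92] 10.53 50
3 [627.96 223.93] 13.61 50
6 [627.85 223.95] 17.89 50
fl 73 (array([627.09, 225.87]), np.float64(1.63), 37)
fl 76 (array([627.98, 224.01]), np.float64(1.74), 54)
top z 102.05415128137113
blade z 70.77650891550014
```

```bash
python3 -m crank '[[[-0.0023,-0.0048,-0.003,0,0,0],[0,0,-0.006,0,0,0],[0,0,-0.006,0,0,0],[0,0,0,0,0,0],[0,0,0,0,0,0]]]'
python3 - <<'E' 2>/dev/null
from h import *
st()
s=avg("side",8); w=cloud(s); r=np.hypot(w[...,0]-628,w[...,1]-224)
for z in range(100,125,5):
    Q=w[(r<38)&(r>15)&(w[...,2]>z)&(w[...,2]<z+5)&(w[...,1]>220)]; 
    if len(Q)>8: print(z,circ(Q,30,(627,225)))
E
python3 -m crank '[[[0,0,-0.002,0,0,0],[0,0,-0.001,0,0,0],[0,0,-0.001,0,0,0],[0,0,0,0,0,0],[0,0,0,0,0,0]]]'
python3 -c "
from h import *
st()"
python3 -m crank '[[[0,0,-0.001,0,0,0],[0,0,-0.001,0,0,0],[0,0,0,0,0,0],[0,0,0,0,0,0]]]'
python3 -c "
from h import *
st()"
```

```text
clock: 15.52
position: [557.4, 112.4, 119.8]
orientation: [2.691, 1.509, -0.147]
contact_force: [-0.6, -0.3, -4.6]
finger_gap: 23.6
t 15.52 p [557.4 112.4 119.8] yaw_y -31.42 tilt [-0.0572 -0.0926] F [-0.6 -0.3 -4.6] M [ 0.09 -0.08 -0.01] gap 23.6
105 (array([628.59, 225.  ]), np.float64(0.56), 26)
110 (array([628.07, 224.71]), np.float64(0.68), 32)
115 (array([628.07, 224.36]), np.float64(0.55), 31)
120 (array([628.38, 223.92]), np.float64(0.6), 34)
clock: 16.33
position: [557.8, 112.5, 116.5]
orientation: [2.691, 1.509, -0.145]
contact_force: [-0.1, 0.2, -5.7]
finger_gap: 23.7
t 16.33 p [557.8 112.5 116.5] yaw_y -31.43 tilt [-0.0559 -0.0924] F [-0.1  0.2 -5.7] M [ 0.06 -0.07  0.  ] gap 23.7
clock: 16.67
position: [557.8, 112.5, 114.5]
orientation: [2.691, 1.509, -0.145]
contact_force: [-0.3, -0.5, -4.3]
finger_gap: 23.7
t 16.67 p [557.8 112.5 114.5] yaw_y -31.42 tilt [-0.0558 -0.0924] F [-0.3 -0.5 -4.3] M [ 0.1  -0.11 -0.03] gap 23.7
```

Residual head-up of about 2–3° shows in both the heights and the axis fit. I'll trim it and re-measure just above the nut.

```bash
python3 -m crank '[[[0,0,0.004,0,0,0],[0,0,0.003,0,0,0],[0,0,0,-1.9,1.15,0],[0,0,0,0,0,0],[0,0,0,0,0,0]]]'
python3 - <<'E' 2>/dev/null
from h import *
st()
s=avg("side",12); w=cloud(s); r=np.hypot(w[...,0]-628,w[...,1]-224)
for z in range(97,125,4):
    Q=w[(r<38)&(r>15)&(w[...,2]>z)&(w[...,2]<z+5)&(w[...,1]>220)]; 
    if len(Q)>8: print(z,circ(Q,30,(627,225)),np.percentile(Q[:,1],97))
Q=w[(r<34)&(w[...,2]>101)&(w[...,2]<122)&(w[...,1]>232)]
o=least_squares(lambda p:np.hypot(Q[:,0]-p[0]-p[2]*(Q[:,2]-110),Q[:,1]-p[1]-p[3]*(Q[:,2]-110))-30,(628,224,0,0),loss="soft_l1");print("axis",o.x.round(3),len(Q))
T=w[(r<12)&(w[...,2]>140)]; print("topz",np.median(T[:,2]))
E
```

```text
clock: 17.08
position: [558.1, 113.4, 121.8]
orientation: [2.671, 1.5, -0.194]
contact_force: [-0.2, 0.4, -5.3]
finger_gap: 23.3
t 17.08 p [558.1 113.4 121.8] yaw_y -31.37 tilt [-0.0745 -0.124 ] F [-0.2  0.4 -5.3] M [ 0.12 -0.19 -0.01] gap 23.3
97 (array([628.28, 223.48]), np.float64(0.31), 9) 253.3382109018886
101 (array([627.94, 224.18]), np.float64(0.52), 30) 254.57611091456204
105 (array([627.85, 224.33]), np.float64(0.52), 31) 254.69137372539024
109 (array([627.77, 224.22]), np.float64(0.51), 32) 255.06936689477686
113 (array([627.81, 223.94]), np.float64(0.37), 29) 254.03784353828166
117 (array([627.5 , 223.85]), np.float64(0.77), 44) 254.53636034650356
121 (array([627.83, 218.65]), np.float64(2.77), 74) 252.89107039885442
axis [ 6.27726e+02  2.24103e+02 -2.10000e-02 -2.70000e-02] 132
topz 147.5936446469322
```

Aligned within about 0.3 mm. Descending.

```bash
for i in 1 2 3 4; do python3 -m crank '[[[0,0,-0.001,0,0,0],[0,0,-0.001,0,0,0],[0,0,0,0,0,0],[0,0,0,0,0,0]]]' >/dev/null
python3 -c "
from h import *
st()"; done
```

```text
t 18.02 p [557.8 112.5 119.4] yaw_y -31.42 tilt [-0.0759 -0.1253] F [-0.8 -0.1 -5.2] M [ 0.16 -0.14  0.03] gap 23.4
t 18.35 p [557.8 112.5 117.4] yaw_y -31.42 tilt [-0.0758 -0.1253] F [ 0.6  0.3 -5.3] M [ 0.19 -0.18  0.01] gap 23.7
t 18.68 p [557.8 112.3 115.5] yaw_y -31.44 tilt [-0.0758 -0.1255] F [-0.6 -0.9 -4.9] M [ 0.04 -0.2  -0.01] gap 23.7
t 19.02 p [557.7 112.4 113.4] yaw_y -31.43 tilt [-0.076  -0.1254] F [ 0.1 -1.  -5.3] M [-0.07 -0.17 -0.05] gap 23.6
```

It's entering freely. Continuing with the same row until the z force rises.

```bash
for i in 1 2 3 4; do python3 -m crank '[[[0,0,-0.001,0,0,0],[0,0,-0.001,0,0,0],[0,0,0,0,0,0],[0,0,0,0,0,0]]]' >/dev/null
python3 -c "
from h import *
st()"; done
```

```text
t 19.35 p [557.8 112.4 111.5] yaw_y -31.44 tilt [-0.0757 -0.1254] F [-0.7 -1.6 -5.2] M [-0.11 -0.16 -0.11] gap 23.5
t 19.68 p [557.8 112.4 109.5] yaw_y -31.43 tilt [-0.0757 -0.1254] F [ 0.3 -2.  -5.4] M [-0.19 -0.25 -0.11] gap 23.3
t 20.02 p [557.9 112.4 107.5] yaw_y -31.43 tilt [-0.0757 -0.1253] F [ 0.7 -1.2 -4.3] M [-0.23 -0.21 -0.11] gap 23.3
t 20.35 p [557.9 112.5 105.6] yaw_y -31.43 tilt [-0.0756 -0.1253] F [ 0.8 -3.5 -5. ] M [-0.28 -0.23 -0.14] gap 23.4
```

```bash
for i in 1 2; do python3 -m crank '[[[0,0,-0.001,0,0,0],[0,0,0,0,0,0],[0,0,0,0,0,0]]]' >/dev/null
python3 -c "
from h import *
st()"; done
python3 - <<'E' 2>/dev/null
from h import *
s=avg("side",10); w=cloud(s); r=np.hypot(w[...,0]-628,w[...,1]-224)
Q=w[(r<34)&(w[...,2]>87)&(w[...,2]<102)&(w[...,1]>232)]
o=least_squares(lambda p:np.hypot(Q[:,0]-p[0]-p[2]*(Q[:,2]-94),Q[:,1]-p[1]-p[3]*(Q[:,2]-94))-30,(628,224,0,0),loss="soft_l1");print("axis",o.x.round(3),len(Q))
T=w[(r<12)&(w[...,2]>120)]; print("topz",np.median(T[:,2]))
E
```

```text
t 20.6 p [557.9 112.3 104.8] yaw_y -31.44 tilt [-0.0756 -0.1255] F [-0.9 -2.2 -1. ] M [-0.4   0.   -0.12] gap 23.5
t 20.85 p [557.8 112.2 103.9] yaw_y -31.44 tilt [-0.0757 -0.1258] F [-3.  -4.5  1.2] M [-0.51  0.25 -0.15] gap 23.0
axis [ 6.28256e+02  2.23845e+02  1.30000e-02 -6.20000e-02] 95
topz 131.54591315700353
```

Seated: by the camera the mouth is at about 84–85 mm, and the z force rises on contact. Now I'll tabulate the arc about the nut.

```bash
python3 - <<'E'
import numpy as np
a=np.radians(np.arange(-122.1,-122.1-44.1,-2)); P=132*np.c_[np.cos(a),np.sin(a)]/1e3
for k,d in enumerate(np.diff(P,axis=0)): print(2*(k+1),d.round(4).tolist())
E
```

```text
2 [-0.0039, 0.0025]
4 [-0.0038, 0.0026]
6 [-0.0037, 0.0028]
8 [-0.0036, 0.0029]
10 [-0.0035, 0.003]
12 [-0.0034, 0.0031]
14 [-0.0033, 0.0033]
16 [-0.0031, 0.0034]
18 [-0.003, 0.0035]
20 [-0.0029, 0.0036]
22 [-0.0028, 0.0037]
24 [-0.0026, 0.0038]
26 [-0.0025, 0.0039]
28 [-0.0024, 0.004]
30 [-0.0022, 0.004]
32 [-0.0021, 0.0041]
34 [-0.0019, 0.0042]
36 [-0.0018, 0.0042]
38 [-0.0016, 0.0043]
40 [-0.0015, 0.0044]
42 [-0.0013, 0.0044]
44 [-0.0012, 0.0045]
```

```bash
python3 -m crank '[[[-0.0039,0.0025,0,0,0,-2],[-0.0038,0.0026,0,0,0,-2],[0,0,0,0,0,0]]]' >/dev/null
python3 -c "
from h import *
st()"
python3 -m crank '[[[-0.0037,0.0028,0,0,0,-2],[-0.0036,0.0029,0,0,0,-2],[0,0,0,0,0,0]]]' >/dev/null
python3 -c "
from h import *
st()"
python3 -m crank '[[[-0.0035,0.003,0,0,0,-2],[-0.0034,0.0031,0,0,0,-2],[0,0,0,0,0,0]]]' >/dev/null
python3 -c "
from h import *
st()"
```

```text
t 21.6 p [550.1 117.2 104. ] yaw_y -35.49 tilt [-0.0836 -0.1206] F [-1.3 -5.3  0.8] M [-0.76 -0.08 -0.11] gap 23.3
t 21.85 p [542.5 122.3 103.9] yaw_y -39.5 tilt [-0.0926 -0.1157] F [-3.7 -5.9  0.1] M [-0.91  0.12 -0.1 ] gap 23.5
t 22.1 p [536. 128. 104.] yaw_y -43.44 tilt [-0.0995 -0.1096] F [-2.7 -6.3  1.3] M [-1.05 -0.    0.08] gap 23.5
```

```bash
python3 -m crank '[[[-0.0038,0.0028,0,0,0,-2],[-0.0036,0.003,0,0,0,-2],[0,0,0,0,0,0]]]' >/dev/null
python3 -c "
from h import *
st()"
python3 -m crank '[[[-0.003,0.0035,0,0,0,-2],[0,0,0,0,0,0],[0,0,0,0,0,0]]]' >/dev/null
python3 - <<'E' 2>/dev/null
from h import *
st()
s=avg("side",6); w=cloud(s); r=np.hypot(w[...,0]-628,w[...,1]-224)
for z in (88,93,98):
    Q=w[(r<34)&(w[...,2]>z)&(w[...,2]<z+5)&(w[...,1]>232)]; print(z,circ(Q,30,(628,224)))
T=w[(r<12)&(w[...,2]>120)]; print("topz",np.median(T[:,2]))
E
```

```text
t 22.35 p [529.4 134.7 104. ] yaw_y -47.42 tilt [-0.1047 -0.1006] F [ 0.2 -4.9 -1. ] M [-0.76 -0.4   0.1 ] gap 23.8
t 22.6 p [526.4 138.1 103.9] yaw_y -49.37 tilt [-0.1086 -0.0967] F [-0.1 -5.2  1. ] M [-0.87 -0.32  0.07] gap 23.4
88 (array([628.25, 223.29]), np.float64(0.65), 28)
93 (array([627.98, 223.03]), np.float64(0.65), 33)
98 (array([627.83, 222.56]), np.float64(0.47), 29)
topz 131.73099705899904
```

```bash

python3 -m crank '[[[-0.0029,0.0036,0,0,0,-2],[0,0,0,0,0,0]]]' >/dev/null
python3 -c "
from h import *
st()"
python3 -m crank '[[[-0.0028,0.0037,0,0,0,-2],[0,0,0,0,0,0]]]' >/dev/null
python3 -c "
from h import *
st()"
python3 -m crank '[[[-0.0026,0.0038,0,0,0,-2],[0,0,0,0,0,0]]]' >/dev/null
python3 -c "
from h import *
st()"
```

```text
t 23.07 p [523.4 141.7 103.9] yaw_y -51.4 tilt [-0.112 -0.093] F [-0.3 -5.4 -0.4] M [-0.97 -0.43  0.03] gap 23.1
t 23.23 p [520.6 145.4 103.9] yaw_y -53.4 tilt [-0.1152 -0.0891] F [-1.  -5.5 -0.1] M [-0.98 -0.45  0.03] gap 23.4
t 23.4 p [517.9 149.2 103.9] yaw_y -55.4 tilt [-0.1184 -0.085 ] F [-0.2 -5.4 -0.4] M [-0.98 -0.41  0.01] gap 23.6
```

```bash

python3 -m crank '[[[-0.0025,0.0039,0,0,0,-2],[0,0,0,0,0,0]]]' >/dev/null
python3 -c "
from h import *
st()"
python3 -m crank '[[[-0.0012,0.002,0,0,0,-1],[0,0,0,0,0,0]]]' >/dev/null
python3 -c "
from h import *
st()"
python3 -m crank '[[[-0.0012,0.002,0,0,0,-1],[0,0,0,0,0,0]]]' >/dev/null
python3 -c "
from h import *
st()"
python3 -m crank '[[[-0.0011,0.002,0,0,0,-1],[0,0,0,0,0,0]]]' >/dev/null
python3 -c "
from h import *
st()"
```

```text
t 23.57 p [515.4 153.1 103.9] yaw_y -57.4 tilt [-0.1213 -0.0808] F [-1.1 -6.5  0.7] M [-1.03 -0.32 -0.03] gap 23.3
t 23.73 p [514.3 154.7 103.9] yaw_y -58.37 tilt [-0.1226 -0.0791] F [ 0.6 -7.   0.7] M [-1.12 -0.4   0.16] gap 23.6
t 23.9 p [513.1 156.7 103.9] yaw_y -59.37 tilt [-0.124  -0.0768] F [-0.3 -6.4  1.1] M [-1.18 -0.39  0.09] gap 23.6
t 24.07 p [511.9 158.7 103.9] yaw_y -60.37 tilt [-0.1254 -0.0747] F [-0.3 -5.9  1.2] M [-1.16 -0.35  0.12] gap 23.3
```

```bash

for i in 1 2 3 4; do python3 -m crank '[[[-0.00105,0.00205,0,0,0,-1],[0,0,0,0,0,0]]]' >/dev/null
python3 -c "
from h import *
st()"; done
```

```text
t 24.23 p [510.8 160.7 103.8] yaw_y -61.36 tilt [-0.1268 -0.0725] F [-1.1 -6.6  0.4] M [-1.18 -0.3   0.13] gap 23.3
t 24.4 p [510.  162.3 103.8] yaw_y -62.32 tilt [-0.1276 -0.0713] F [ 0.  -7.2  0.3] M [-1.34 -0.45  0.4 ] gap 23.3
t 24.57 p [509.4 163.4 103.8] yaw_y -63.26 tilt [-0.128  -0.0705] F [ 0.9 -9.2  0.3] M [-1.75 -0.68  0.79] gap 23.6
t 24.73 p [508.5 165.  103.8] yaw_y -64.29 tilt [-0.1289 -0.0686] F [ 0.7 -9.5  0.4] M [-1.99 -0.72  0.75] gap 23.3
```

The nut has come up hard at about 31° of turn, and the load is building. Small tangential steps now.

```bash

for i in 1 2 3; do python3 -m crank '[[[-0.0007,0.0014,0,0,0,0],[0,0,0,0,0,0]]]' >/dev/null
python3 -c "
from h import *
st()"; done
```

```text
t 24.9 p [508.3 165.4 103.8] yaw_y -64.34 tilt [-0.1285 -0.0697] F [  1.1 -10.    1. ] M [-2.21 -0.92  0.64] gap 23.5
t 25.07 p [508.1 165.8 103.8] yaw_y -64.41 tilt [-0.128  -0.0705] F [  2.3 -11.7   1. ] M [-2.48 -1.01  0.56] gap 23.2
t 25.23 p [507.9 166.4 103.8] yaw_y -64.48 tilt [-0.1275 -0.0714] F [  4.7 -14.2   0.7] M [-2.87 -1.3   0.44] gap 23.4
```

```bash

for i in 1 2; do python3 -m crank '[[[-0.0007,0.0014,0,0,0,0],[0,0,0,0,0,0]]]' >/dev/null
python3 -c "
from h import *
st()"; done
```

```text
t 25.4 p [507.7 166.8 103.8] yaw_y -64.56 tilt [-0.1271 -0.0724] F [  4.  -15.6   1. ] M [-3.18 -1.49  0.31] gap 23.5
t 25.57 p [507.5 167.2 103.8] yaw_y -64.63 tilt [-0.1266 -0.0733] F [  5.6 -16.9   0.6] M [-3.48 -1.67  0.21] gap 23.8
```

Correcting for the wrench's offset from the force reference point, the torque at the nut is about 1.99 N m and the hinge moment about 1.28 N m, so the click is close. Continuing in small steps.

```bash

for i in 1 2; do python3 -m crank '[[[-0.0006,0.0012,0,0,0,0],[0,0,0,0,0,0]]]' >/dev/null
python3 -c "
from h import *
st()"; done
```

```text
t 25.73 p [507.2 167.7 103.8] yaw_y -64.69 tilt [-0.1263 -0.0739] F [  5.1 -18.2   0.4] M [-3.86 -1.8   0.13] gap 23.5
t 25.9 p [507.1 168.  103.8] yaw_y -64.74 tilt [-0.1258 -0.0749] F [  6.6 -19.4   0.6] M [-4.06 -1.93  0.01] gap 23.6
```

```bash

for i in 1 2; do python3 -m crank '[[[-0.0005,0.001,0,0,0,-0.8],[0,0,0,0,0,0]]]' >/dev/null
python3 -c "
from h import *
st()"; done
```

```text
t 26.07 p [506.5 169.3 103.8] yaw_y -65.57 tilt [-0.1268 -0.0725] F [  6.2 -19.6   0.9] M [-4.11 -2.02  0.06] gap 23.4
t 26.23 p [506.  170.5 103.8] yaw_y -66.37 tilt [-0.1276 -0.0703] F [  7.  -18.5   0.7] M [-4.04 -1.95 -0.07] gap 23.5
```

The load has plateaued while the TCP moves freely, so the hinge is breaking over. I'll continue about the pin for roughly 10 mm more.

```bash

for i in 1 2 3; do python3 -m crank '[[[-0.0007,0.0017,0,0,0,-1.1],[0,0,0,0,0,0]]]' >/dev/null
python3 -c "
from h import *
st()"; done
```

```text
t 26.4 p [505.3 172.2 103.8] yaw_y -67.5 tilt [-0.1288 -0.0677] F [  6.5 -19.2   0.2] M [-4.08 -1.95 -0.08] gap 23.2
t 26.57 p [504.6 173.9 103.8] yaw_y -68.61 tilt [-0.1299 -0.065 ] F [  6.1 -20.2   0.2] M [-4.03 -1.96 -0.1 ] gap 23.3
t 26.73 p [503.9 175.7 103.8] yaw_y -69.72 tilt [-0.1308 -0.0622] F [  6.4 -19.2   0.5] M [-4.   -1.95 -0.14] gap 23.3
```

The force holds at about 20 N instead of falling. I need to see whether the hinge is really bent, so I'll use my last picture.

```bash
python3 - <<'E' 2>/dev/null
from h import *
st(); s=avg("side",8); t=avg("top",8); np.savez("pics/sideH.npz",**s); np.savez("pics/topH.npz",**t)
a=s["frame"][205:270,195:295,::-1]; b=t["frame"][140:225,180:290,::-1]
cv2.imwrite("pics/hinge.png",np.vstack([cv2.resize(a,(500,325),interpolation=cv2.INTER_CUBIC),cv2.resize(b,(500,275) if 0 else (356,275),interpolation=cv2.INTER_CUBIC) if 0 else cv2.copyMakeBorder(cv2.resize(b,(356,275),interpolation=cv2.INTER_CUBIC),0,0,0,144,cv2.BORDER_CONSTANT)]))
w=cloud(s); r=np.hypot(w[...,0]-628,w[...,1]-224)
for z in (88,93,98):
    Q=w[(r<34)&(w[...,2]>z)&(w[...,2]<z+5)&(w[...,1]>232)]; print(z,circ(Q,30,(628,224)))
E
```

```text
t 26.73 p [503.9 175.7 103.8] yaw_y -69.72 tilt [-0.1308 -0.0622] F [  6.4 -19.2   0.5] M [-4.   -1.95 -0.14] gap 23.3
88 (array([628.4 , 223.52]), np.float64(0.59), 28)
93 (array([627.62, 223.17]), np.float64(0.55), 30)
98 (array([627.56, 223.37]), np.float64(0.64), 32)
```

View pics/hinge.png

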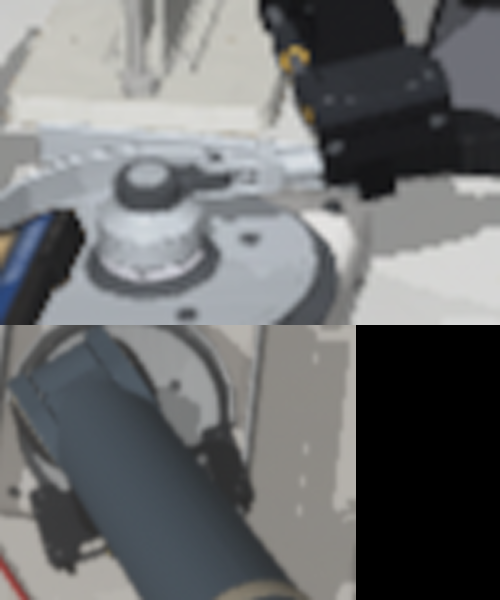

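The socket is fully down and still on the nut. The bar leaves the head and seems slightly bent at the pin. I'll measure the bend from side depth.

```bash
python3 - <<'E' 2>/dev/null
from h import *
w=cloud(dict(np.load("pics/sideH.npz"))); c=np.array([628,223.6])
d=w[...,:2]-c; r=np.hypot(d[...,0],d[...,1]); ang=np.degrees(np.arctan2(d[...,1],d[...,0]))
for lo in range(18,104,6):
    m=(r>lo)&(r<lo+6)&(w[...,2]>112)&(w[...,2]<145)&((ang<-120)|(ang>150))
    if m.sum()>3:
        a=np.where(ang[m]>0,ang[m]-360,ang[m]); z=w[...,2][m]; hi=z>np.median(z)-0
        print(lo,m.sum(),"ang",np.percentile(a,[5,50,95]).round(1),"z",np.percentile(z,[5,50,95]).round(1))
p=np.array([503.9,175.7])-c; print("TCP ang",np.degrees(np.arctan2(p[1],p[0])),np.hypot(*p))
E
```

```text
18 20 ang [-206.3 -183.1 -152. ] z [115.5 123.3 128.8]
24 15 ang [-177.2 -168.  -141. ] z [118.7 127.1 128.3]
30 19 ang [-170.1 -165.8 -153.5] z [113.2 126.8 133.2]
36 19 ang [-169.7 -167.3 -151.2] z [115.  126.4 133.7]
42 17 ang [-169.1 -166.2 -154.4] z [113.6 123.2 132.7]
48 20 ang [-168.2 -158.6 -148.8] z [114.6 130.4 133. ]
54 18 ang [-166.8 -160.3 -149.9] z [114.2 124.2 132.3]
60 19 ang [-166.2 -162.9 -151.9] z [114.1 127.9 132.6]
66 18 ang [-166.1 -165.1 -153.4] z [113.5 126.5 132.3]
72 19 ang [-166.2 -164.8 -154.1] z [112.4 126.6 132. ]
78 12 ang [-163.6 -161.8 -158. ] z [116.3 124.3 129.1]
84 11 ang [-163.7 -162.4 -159.3] z [117.4 125.2 129.4]
90 12 ang [-163.  -161.6 -156.3] z [118.6 125.8 129.1]
96 12 ang [-164.4 -162.4 -159. ] z [116.3 122.3 129. ]
102 5 ang [-165.3 -164.6 -164. ] z [115.2 117.9 121.5]
TCP ang -158.89445645315698 133.02338140342098
```

Adding up the moments: the nut torque is about 1.9 N m and the hinge moment has fallen from 1.28 to 1.09. So the hinge is bent roughly 0.09 rad, just short of what is needed. I'll go about 5 mm more, with extra yaw to relieve the grip couple.

```bash

cat >> h.py <<'E'
def tq():
    s=st(); p=s["position"]; R=Ro.from_rotvec(s["orientation"]).as_matrix(); ref=p-240*R[:,2]
    F=s["contact_force"]; r=(ref-np.array([628,224,104])); print("  Tz nut",((r[0]*F[1]-r[1]*F[0])/1e3+s["torque"][2]).round(2),"ang",np.degrees(np.arctan2(p[1]-224,p[0]-628)).round(2))
E
python3 -c "
from h import *
tq()"
for i in 1 2 3; do python3 -m crank '[[[-0.0006,0.0017,0,0,0,-1.8],[0,0,0,0,0,0]]]' >/dev/null
python3 -c "
from h import *
tq()"; done
```

```text
t 27.53 p [504.  175.6 103.8] yaw_y -69.69 tilt [-0.1308 -0.0621] F [  6.1 -19.3   0.2] M [-3.98 -1.96 -0.2 ] gap 23.6
  Tz nut 1.8 ang -158.69
t 27.7 p [503.  178.3 103.7] yaw_y -71.51 tilt [-0.1327 -0.0566] F [  6.6 -17.4   0.3] M [-3.78 -1.89 -0.15] gap 23.6
  Tz nut 1.68 ang -159.92
t 27.87 p [502.3 181.  103.7] yaw_y -73.27 tilt [-0.134  -0.0511] F [  5.6 -16.6  -0.9] M [-3.49 -1.86 -0.2 ] gap 23.3
  Tz nut 1.52 ang -161.1
t 28.03 p [501.5 183.5 103.7] yaw_y -75.03 tilt [-0.1351 -0.0455] F [  6.  -14.8  -0.1] M [-3.22 -1.79 -0.17] gap 23.3
  Tz nut 1.4 ang -162.26
```

The torque at the nut peaked at about 2.0 N m and has fallen to 1.4, with about 15 mm of bend. That is a clear break-over, so I stop here and ease back along the same path.

```bash

python3 -m crank '[[[0,0,0,0,0,0],[0.0006,-0.0017,0,0,0,1.8],[0.0006,-0.0017,0,0,0,1.8],[0.0006,-0.0017,0,0,0,1.8],[0.0007,-0.0017,0,0,0,1.1],[0.0007,-0.0017,0,0,0,1.1],[0.0007,-0.0017,0,0,0,1.1],[0,0,0,0,0,0]]]' >/dev/null
python3 -c "
from h import *
tq()"
python3 -m crank '[[[0.0005,-0.001,0,0,0,0.8],[0.0005,-0.001,0,0,0,0.8],[0.0006,-0.0012,0,0,0,0],[0.0006,-0.0012,0,0,0,0],[0.0007,-0.0014,0,0,0,0],[0.0007,-0.0014,0,0,0,0],[0,0,0,0,0,0]]]' >/dev/null
python3 -c "
from h import *
tq()"
```

```text
t 28.7 p [506.  170.3 103.8] yaw_y -66.31 tilt [-0.1277 -0.0703] F [  6.6 -18.2   0.8] M [-3.92 -1.9   0.03] gap 23.8
  Tz nut 1.94 ang -156.24
t 29.28 p [507.8 166.6 103.9] yaw_y -64.45 tilt [-0.1277 -0.0708] F [  3.2 -13.   -0. ] M [-2.88 -1.27  0.47] gap 23.6
  Tz nut 1.76 ang -154.48
```

Springing back symmetrically. I'll continue until the torque is near zero.

```bash

python3 -m crank '[[[0.0007,-0.0014,0,0,0,0],[0.0007,-0.0014,0,0,0,0],[0.0007,-0.0014,0,0,0,0.5],[0,0,0,0,0,0]]]' >/dev/null
python3 -c "
from h import *
tq()"
python3 -m crank '[[[0.0005,-0.001,0,0,0,0.7],[0.0005,-0.001,0,0,0,0.5],[0,0,0,0,0,0]]]' >/dev/null
python3 -c "
from h import *
tq()"
python3 -m crank '[[[0.0005,-0.001,0,0,0,0.5],[0,0,0,0,0,0]]]' >/dev/null
python3 -c "
from h import *
tq()"
```

```text
t 29.62 p [508.5 165.  103.8] yaw_y -63.78 tilt [-0.1286 -0.0694] F [-0.7 -8.2  0.1] M [-1.99 -0.79  0.59] gap 23.6
  Tz nut 1.29 ang -153.74
t 29.87 p [508.9 164.2 103.8] yaw_y -62.73 tilt [-0.1283 -0.0699] F [-1.4 -6.7  1.4] M [-1.51 -0.52 -0.12] gap 23.8
  Tz nut 0.41 ang -153.35
t 30.03 p [509.3 163.5 103.8] yaw_y -62.27 tilt [-0.1279 -0.0705] F [-1.5 -5.9  0.5] M [-1.39 -0.41 -0.27] gap 23.4
  Tz nut 0.18 ang -152.99
```

```bash

python3 -m crank '[[[0.0002,-0.0006,0.001,0,0,0.1],[0,0,0.002,0,0,0],[0,0,0.002,0,0,0],[0,0,0.002,0,0,0],[0,0,0.002,0,0,0]]]' >/dev/null
python3 -c "
from h import *
tq()"
python3 -m crank '[[[0,0,0.003,0,0,0],[0,0,0.003,0,0,0],[0,0,0.004,0,0,0],[0,0,0.006,0,0,0],[0,0,0.01,0,0,0],[0,0,0.01,0,0,0],[0,0,0.01,0,0,0],[0,0,0.01,0,0,0],[0,0,0,0,0,0],[0,0,0,0,0,0]]]' >/dev/null
python3 - <<'E' 2>/dev/null
from h import *
tq(); s=avg("side",10); w=cloud(s)
r=np.hypot(w[...,0]-628,w[...,1]-224)
for z in range(125,185,5):
    Q=w[(r<42)&(r>15)&(w[...,2]>z)&(w[...,2]<z+5)&(w[...,1]>218)]
    if len(Q)>8: print(z,circ(Q,30,(628,224)))
Q=w[(r<30)&(w[...,2]>150)];print("top",np.percentile(Q[:,2],[50,90,97]))
Q=w[(r<28)&(w[...,2]>85)&(w[...,2]<95.5)&(w[...,1]>220)]
def f(p,h):
    a=h+np.pi/6+np.arange(6)*np.pi/3
    return np.max((Q[:,:1]-p[0])*np.cos(a)+(Q[:,1:2]-p[1])*np.sin(a),1)-20
for hd in range(0,60,4):
    o=least_squares(lambda p:f(p,np.radians(hd)),(628,224),loss="soft_l1"); print(hd,o.x.round(1),o.cost.round(1),end=" | ")
E
```

```text
t 30.45 p [510.9 163.6 111.2] yaw_y -62.09 tilt [-0.125  -0.0687] F [  8.8  -2.6 -13.9] M [-0.64 -1.89  0.1 ] gap 23.3
  Tz nut 0.72 ang -152.71
t 31.28 p [508.  165.5 168.3] yaw_y -62.01 tilt [-0.1294 -0.0682] F [ 0.3  0.4 -4.3] M [ 0.21 -0.31  0.01] gap 23.5
  Tz nut -0.02 ang -154.0
125 (array([616.33, 217.81]), np.float64(2.02), 41)
130 (array([617.5 , 213.02]), np.float64(2.21), 42)
135 (array([626.66, 212.62]), np.float64(2.45), 31)
140 (array([629.32, 213.85]), np.float64(1.37), 22)
145 (array([627.89, 212.32]), np.float64(2.19), 29)
150 (array([630.3 , 211.83]), np.float64(2.11), 25)
155 (array([611.38, 193.72]), np.float64(1.5), 15)
top [154.04651087 157.22884246 158.32918158]
0 [628.4 223.8] 41.6 | 4 [628.7 224. ] 43.7 | 8 [628.1 223.9] 45.5 | 12 [628.2 223.9] 43.7 | 16 [627.8 223.9] 39.3 | 20 [628.  223.8] 33.2 | 24 [628.  223.7] 27.8 | 28 [628.  223.7] 20.8 | 32 [628.  223.7] 15.6 | 36 [627.9 223.7] 10.8 | 40 [628.2 223.7] 10.9 | 44 [628.6 223.7] 15.8 | 48 [629.  223.6] 24.3 | 52 [628.8 223.6] 32.9 | 56 [628.9 223.7] 39.6 |
```

The nut's hexagon moved about 21° and now sits at heading 37° (mod 60), which fits reaching 0.55. The socket dragged on the way off, and the wrench pitched head-down in the grip by roughly 16°. I'll level it with the tool and measure.

```bash

python3 -m crank '[[[0,0,0.01,0,0,0],[0,0,0,2.2,-4.1,0],[0,0,0,2.2,-4.1,0],[0,0,0,2.2,-4.1,0],[0,0,0,0,0,0],[0,0,0,0,0,0],[0,0,0,0,0,0]]]' >/dev/null
cat >> h.py <<'E'
def axis(c,zlo,zhi,n=10,R=36,cam="side"):
    s=avg(cam,n); w=cloud(s); r=np.hypot(w[...,0]-c[0],w[...,1]-c[1])
    Q=w[(r<R)&(r>14)&(w[...,2]>zlo)&(w[...,2]<zhi)&(w[...,1]>c[1]+4)]; zm=(zlo+zhi)/2
    o=least_squares(lambda p:np.hypot(Q[:,0]-p[0]-p[2]*(Q[:,2]-zm),Q[:,1]-p[1]-p[3]*(Q[:,2]-zm))-30,(*c,0,0),loss="soft_l1",f_scale=1)
    print("axis at z",zm,o.x.round(3),"res",np.median(np.abs(o.fun)).round(2),len(Q)); return w
E
python3 - <<'E' 2>/dev/null
from h import *
tq(); s=avg("side",10); w=cloud(s); np.savez("pics/p.npz",w=w)
r=np.hypot(w[...,0]-628,w[...,1]-224)
for z in range(125,205,5):
    Q=w[(r<45)&(w[...,2]>z)&(w[...,2]<z+5)]
    if len(Q)>8: print(z,len(Q),"x",np.percentile(Q[:,0],[3,50,97]).round(1),"y",np.percentile(Q[:,1],[3,50,97]).round(1),circ(Q[Q[:,1]>np.median(Q[:,1])],30,(628,224)))
E
```

```text
t 32.37 p [509.4 164.4 179.1] yaw_y -62.15 tilt [0.0847 0.0454] F [-0.8  0.9 -4.7] M [-0.09  0.26  0.04] gap 23.7
  Tz nut -0.14 ang -153.33
145 9 x [606.4 624.9 644.7] y [242.7 250.8 253.1] (array([626.5 , 223.42]), np.float64(0.28), 4)
150 33 x [599.6 621.4 649.1] y [236.1 251.  255.1] (array([627.06, 224.95]), np.float64(0.58), 16)
155 29 x [597.5 618.5 649.2] y [232.8 250.9 255.1] (array([627.66, 224.93]), np.float64(0.42), 14)
160 38 x [598.  621.  651.1] y [230.8 251.1 255.3] (array([627.23, 225.21]), np.float64(0.53), 19)
165 43 x [597.9 626.4 653.5] y [227.7 249.7 255.6] (array([626.04, 224.76]), np.float64(0.81), 21)
170 73 x [600.8 616.7 650.7] y [216.7 242.3 251.5] (array([624.27, 218.73]), np.float64(2.12), 36)
175 32 x [587.8 617.6 640.5] y [216.6 238.7 243.7] (array([627.73, 212.92]), np.float64(0.81), 16)
180 30 x [585.8 614.4 642.9] y [214.1 237.8 245.4] (array([628.46, 214.  ]), np.float64(0.75), 15)
185 37 x [588.1 610.2 638.6] y [215.7 232.1 245.2] (array([629.84, 214.19]), np.float64(0.81), 18)
190 79 x [588.  618.2 643.7] y [211.  228.6 244.4] (array([625.77, 210.73]), np.float64(2.81), 39)
195 46 x [586.1 618.6 636.7] y [200.5 221.8 234.2] (array([624.9 , 200.15]), np.float64(3.51), 23)
```

```bash
python3 - <<'E' 2>/dev/null
from h import *
w=np.load("pics/p.npz")["w"]; d=np.array([-.884,-.468]); e=np.array([.468,-.884])
q=w[...,:2]-[627.2,225]; u=q@d; v=q@e; z=w[...,2]
for lo in range(-30,240,10):
    m=(u>lo)&(u<lo+10)&(np.abs(v)<22)&(z>135)&(z<225)
    if m.sum()>3: print(lo,m.sum(),"z",np.percentile(z[m],[3,50,90,97]).round(1),"v",np.percentile(v[m],[5,95]).round(1))
E
```

```text
-30 54 z [148.2 164.7 171.3 172.9] v [-19.5   7.3]
-20 59 z [170.5 184.3 193.6 194.8] v [-19.4   7.9]
-10 50 z [173.4 191.8 195.7 196.1] v [-20.    9.8]
0 43 z [174.1 191.4 196.5 196.9] v [-19.8   6.8]
10 35 z [172.8 186.5 194.7 195. ] v [-18.9   3.6]
20 40 z [156.4 184.9 194.4 197.6] v [-20.6   1.6]
30 38 z [179.2 193.  199.1 200.4] v [-11.2   4. ]
40 29 z [180.8 195.4 200.  200.2] v [-12.4   2.7]
50 32 z [181.  191.7 200.2 200.5] v [-11.2   5.8]
60 35 z [180.6 195.  200.5 200.9] v [-11.4   3.1]
70 24 z [182.6 194.8 200.4 200.5] v [-11.7   2.6]
80 22 z [186.3 194.6 199.2 199.8] v [-10.4  -3. ]
90 24 z [185.6 196.9 201.4 202.4] v [-10.6   3.8]
100 40 z [182.7 197.3 204.9 205. ] v [-13.8   1.3]
110 34 z [183.8 200.3 205.7 206.2] v [-14.6   2. ]
120 58 z [181.6 206.  219.  223.5] v [-21.7  16.1]
130 34 z [180.4 195.4 220.2 224.1] v [-21.9  11.7]
140 10 z [183.1 193.3 197.7 200.1] v [-21.5 -13.8]
150 25 z [184.  196.6 206.1 207. ] v [-14.7  -9.9]
160 23 z [186.2 196.6 205.4 206.5] v [-14.6 -12.2]
170 25 z [184.9 195.9 204.6 205.8] v [-14.5 -12. ]
180 23 z [187.3 197.4 206.3 206.8] v [-14.5 -12.5]
190 19 z [185.8 194.4 203.4 204.5] v [-14.4 -11.9]
200 17 z [188.1 195.5 203.1 204.6] v [-14.9 -12.6]
210 30 z [187.1 202.4 211.1 211.4] v [-14.7  -2.7]
220 32 z [189.6 204.8 211.6 211.7] v [-14.3   1. ]
230 27 z [190.2 204.3 211.8 211.9] v [-14.7   2.4]
```

Head-down is now about 2–3°. I'll trim that while carrying the wrench back and turning +59.5° to the rest's heading.

```bash

python3 -m crank '[[[0,0,0.004,1.2,-2.2,0],[-0.002,-0.015,0,0,0,3],[-0.004,-0.03,0,0,0,5],[-0.004,-0.03,0,0,0,5],[-0.004,-0.03,0,0,0,5],[-0.004,-0.03,0,0,0,5],[-0.004,-0.03,0,0,0,5],[-0.004,-0.03,0,0,0,5],[-0.004,-0.03,0,0,0,5],[-0.004,-0.03,0,0,0,5],[-0.004,-0.03,0,0,0,5],[-0.004,-0.03,0,0,0,5]]]' >/dev/null
python3 -c "
from h import *
st()"
python3 -m crank '[[[-0.004,-0.028,0,0,0,5],[-0.003,-0.014,0,0,0,1.5],[0,0,0,0,0,0],[0,0,0,0,0,0],[0,0,0,0,0,0]]]' >/dev/null
python3 - <<'E' 2>/dev/null
from h import *
st(); s=avg("top",10); w=cloud(s); np.savez("pics/r.npz",w=w)
c=np.array([467.5,-58]); m=(w[...,2]>120)&(np.hypot(w[...,0]-c[0],w[...,1]-c[1])<60)
Q=w[m]; b=Q[Q[:,1]>-92]; print(len(Q),"circ",cv2.minEnclosingCircle(b[:,:2].astype(np.float32)),"z",np.percentile(b[:,2],[5,50,90]).round(1))
for lo in range(-140,-20,10):
    q=w[(w[...,1]>lo)&(w[...,1]<lo+10)&(np.abs(w[...,0]-467)<45)&(w[...,2]>120)]
    if len(q)>3: print(lo,len(q),"x",np.percentile(q[:,0],[3,50,97]).round(1),"z",np.percentile(q[:,2],[50,85]).round(1))
s=avg("side",8); w=cloud(s)
for z in range(135,200,5):
    q=w[(np.hypot(w[...,0]-c[0],w[...,1]-c[1])<45)&(w[...,2]>z)&(w[...,2]<z+5)&(w[...,1]>-60)]
    if len(q)>6: print(z,circ(q,30,c))
E
```

```text
t 33.87 p [ 466.7 -152.6  182.9] yaw_y -8.88 tilt [0.0218 0.1375] F [ 0.3  0.2 -4.2] M [-0.44 -0.06  0.03] gap 24.0
t 34.28 p [ 460.1 -191.8  182.7] yaw_y -2.58 tilt [0.0057 0.1403] F [-0.5  0.4 -5.1] M [-0.38 -0.1   0.02] gap 23.3
426 circ ((466.8030700683594, -60.991024017333984), 31.353670120239258) z [177.9 189.4 206.2]
-140 20 x [454.3 462.8 471.9] z [206.8 207.9]
-130 32 x [453.4 462.6 472.5] z [207.7 208.4]
-120 25 x [454.8 461.1 472.4] z [207.4 208.5]
-110 31 x [454.9 463.5 472.4] z [207.9 208.8]
-100 26 x [455.  462.2 472.7] z [207.2 209.2]
-90 39 x [450.5 463.6 482.4] z [201.1 203.8]
-80 59 x [442.  464.1 489.2] z [201.7 204.6]
-70 68 x [438.6 460.8 494.1] z [203.5 206.6]
-60 77 x [438.5 460.8 493.3] z [204.1 206.6]
-50 63 x [441.4 461.2 491.2] z [183.7 204.2]
-40 47 x [448.5 464.5 482.2] z [181.2 183.1]
160 (array([467.84, -61.87]), np.float64(0.78), 23)
165 (array([467.99, -61.37]), np.float64(0.92), 27)
170 (array([468.45, -61.77]), np.float64(0.65), 22)
175 (array([468.23, -61.56]), np.float64(1.09), 33)
180 (array([468.98, -68.78]), np.float64(3.33), 44)
185 (array([472.4, -74. ]), np.float64(1.86), 14)
190 (array([469.58, -73.91]), np.float64(1.62), 17)
195 (array([466.92, -73.02]), np.float64(2.14), 15)
```

Level, and the socket is about 3 mm short in y. Correcting and lowering.

```bash

python3 -m crank '[[[0,0.003,-0.01,0,0,0],[0,0,-0.02,0,0,0],[0,0,-0.025,0,0,0],[0,0,-0.025,0,0,0],[0,0,-0.02,0,0,0],[0,0,-0.012,0,0,0],[0,0,-0.008,0,0,0],[0,0,0,0,0,0],[0,0,0,0,0,0]]]' >/dev/null
python3 - <<'E' 2>/dev/null
from h import *
st(); s=avg("top",8); w=cloud(s); c=np.array([467.5,-58]); m=(w[...,2]>48)&(np.hypot(w[...,0]-c[0],w[...,1]-c[1])<45)
b=w[m]; print("circ z>48",cv2.minEnclosingCircle(b[:,:2].astype(np.float32)),"z",np.percentile(b[:,2],[5,50,90]).round(1))
E
for i in 1 2; do python3 -m crank '[[[0,0,-0.003,0,0,0],[0,0,-0.002,0,0,0],[0,0,0,0,0,0],[0,0,0,0,0,0]]]' >/dev/null
python3 -c "
from h import *
st()"; done
```

```text
t 35.93 p [ 459.9 -189.5   62.4] yaw_y -2.62 tilt [0.0051 0.1405] F [ 0.3 -0.1 -4. ] M [-0.51 -0.12 -0.01] gap 23.7
circ z>48 ((467.2078552246094, -65.54985809326172), 37.42267608642578) z [59.1 82.2 87.6]
t 36.67 p [ 459.5 -189.6   57.3] yaw_y -2.62 tilt [0.0046 0.1403] F [ 0.2  0.9 -5.7] M [-0.43 -0.05  0.02] gap 23.6
t 37.0 p [ 459.6 -189.6   52.3] yaw_y -2.62 tilt [0.0047 0.1403] F [ 0.1 -0.2 -4.7] M [-0.52 -0.04 -0.01] gap 23.5
```

```bash
for i in 1 2 3 4 5 6; do python3 -m crank '[[[0,0,-0.0015,0,0,0],[0,0,-0.001,0,0,0],[0,0,0,0,0,0]]]' >/dev/null
python3 -c "
from h import *
st()"; done
```

```text
t 37.25 p [ 459.6 -189.6   49.9] yaw_y -2.62 tilt [0.0049 0.1401] F [ 0.9  0.1 -4.7] M [-0.47 -0.05  0.02] gap 23.4
t 37.5 p [ 459.6 -189.6   47.4] yaw_y -2.62 tilt [0.0048 0.1402] F [-0.1 -0.9 -6.2] M [-0.52 -0.09  0.02] gap 23.6
t 37.75 p [ 459.6 -189.6   44.9] yaw_y -2.62 tilt [0.0049 0.1402] F [ 1.  -0.4 -4.9] M [-0.45 -0.05 -0.  ] gap 23.8
t 38.0 p [ 459.6 -189.6   42.3] yaw_y -2.62 tilt [0.0048 0.1402] F [ 0.  -0.4 -5. ] M [-0.49 -0.08 -0.01] gap 23.5
t 38.25 p [ 459.6 -189.6   39.8] yaw_y -2.62 tilt [0.0048 0.1402] F [ 0.8 -0.1 -4.2] M [-0.4  -0.11 -0.01] gap 23.5
t 38.5 p [ 459.6 -189.6   37.4] yaw_y -2.62 tilt [0.0048 0.1402] F [-0.1 -0.7 -4.9] M [-0.49 -0.06  0.01] gap 23.2
```

```bash
for i in 1 2 3; do python3 -m crank '[[[0,0,-0.001,0,0,0],[0,0,0,0,0,0],[0,0,0,0,0,0]]]' >/dev/null
python3 -c "
from h import *
st()"; done
python3 - <<'E' 2>/dev/null
from h import *
s=avg("top",8); w=cloud(s)
b=w[(np.hypot(w[...,0]-467.5,w[...,1]+58)<34)&(w[...,1]>-75)&(w[...,2]>26)]; print(circ(b[np.hypot(b[:,0]-467.5,b[:,1]+58)>22],30,(467,-58)),cv2.minEnclosingCircle(b[:,:2].astype(np.float32)))
t=w[(np.hypot(w[...,0]-467.5,w[...,1]+58)<12)]; print("top z",np.median(t[:,2]))
E
```

```text
t 38.75 p [ 459.8 -189.6   36.5] yaw_y -2.62 tilt [0.0052 0.14  ] F [ 0.2 -0.4 -4.5] M [-0.5  -0.05 -0.04] gap 23.9
t 39.0 p [ 459.9 -189.7   35.7] yaw_y -2.63 tilt [0.0054 0.14  ] F [ 0.2 -1.2 -3.5] M [-0.29 -0.07  0.05] gap 23.7
t 39.25 p [ 460.  -189.8   35.3] yaw_y -2.63 tilt [0.0055 0.1397] F [-2.7 -0.8  5.8] M [0.03 0.43 0.14] gap 23.4
(array([467.93, -61.96]), np.float64(3.25), 93) ((466.65771484375, -55.235137939453125), 29.375947952270508)
top z 59.61528462217778
```

Touched down, with the socket top at about 59 mm as it was at the start. Releasing.

```bash
python3 -m crank '[[[0,0,0,0,0,0],[0,0,0,0,0,0],[0,0,0,0,0,0]]]' 1 3 >/dev/null
python3 -c "
from h import *
st()"
python3 -m crank '[[[0,0,0,0,0,0],[0,0,0,0,0,0],[0,0,0,0,0,0],[0,0,0,0,0,0],[0,0,0,0,0,0],[0,0,0,0,0,0],[0,0,0,0,0,0],[0,0,0,0,0,0],[0,0,0,0,0,0],[0,0,0,0,0,0]]]' -1
python3 -m crank '[[[0,0,0.01,0,0,0],[0,0,0.02,0,0,0],[0,0,0.03,0,0,0],[0,0,0.04,0,0,0],[0,0,0.04,0,0,0],[0,-0.02,0.03,0,0,0],[0,-0.04,0,0,0,0],[-0.02,-0.035,0,0,0,0],[-0.02,-0.035,0,0,0,0],[-0.02,-0.035,0,0,0,0],[-0.02,-0.035,0,0,0,0],[-0.02,-0.035,0,0,0,0]]]' >/dev/null
python3 - <<'E' 2>/dev/null
from h import *
st(); s=avg("top",12); w=cloud(s); np.savez("pics/end.npz",w=w)
m=(w[...,2]>56)&(w[...,2]<75); m[:205]=0;m[240:]=0;m[:,:285]=0;m[:,392:]=0
P=w[m]; H=P[(P[:,1]<-165)&(P[:,1]>-240)]
k=np.polyfit(H[:,1],H[:,0],1); print("handle x=",k,"yaw",np.degrees(np.arctan2(-1,-k[0])),len(H))
m=(w[...,2]>26);m[:205]=0;m[240:]=0;m[:,:285]=0;m[:,316:]=0
print("socket circ",cv2.minEnclosingCircle(w[m][:,:2].astype(np.float32)),"y ext",P[:,1].min(),P[:,1].max())
for c in range(297,384,6):
    q=w[212:228,c:c+6,2]; print(c,np.percentile(q[q>45],50).round(1) if (q>45).any() else None,end=" ")
w0=cloud(dict(np.load("pics/topavg.npz"))); d=np.abs(w[...,2]-w0[...,2])>12; d[:60]=0;d[275:]=0;d[:,440:]=0
n,l,st_,ce=cv2.connectedComponentsWithStats(cv2.morphologyEx(d.astype(np.uint8),cv2.MORPH_OPEN,np.ones((2,2)))); print("\nchanged",[(x[4],c.round()) for x,c in zip(st_[1:],ce[1:]) if x[4]>12])
for c in range(297,384,6):
    q=w0[212:228,c:c+6,2]; print(c,np.percentile(q[q>45],50).round(1) if (q>45).any() else None,end=" ")
E
```

```text
t 39.9 p [ 460.  -189.8   34.8] yaw_y -2.63 tilt [0.0057 0.1398] F [-1.4 -0.   4.8] M [-0.09  0.32  0.02] gap 24.1
clock: 40.73
position: [459.7, -189.7, 34.6]
orientation: [-2.198, -2.1, -0.153]
contact_force: [-0.2, 0.5, 0.9]
finger_gap: 81.9
t 41.73 p [ 358.5 -426.   205.6] yaw_y -2.61 tilt [0.0058 0.1394] F [ 0.3 -0.  -0.2] M [-0.22 -0.12 -0.01] gap 87.0
```

```bash
python3 - <<'E' 2>&1 | tail -20
from h import *
s=avg("top",10); w=cloud(s); w0=cloud(dict(np.load("pics/topavg.npz")))
for w_ in (w0,w):
    z=w_[...,2]
    H=w_[(z>56)&(z<75)&(w_[...,1]<-165)&(w_[...,1]>-235)&(np.abs(w_[...,0]-463)<35)]
    if len(H)>10: k=np.polyfit(H[:,1],H[:,0],1); print("handle slope",k,len(H))
    S=w_[(z>26)&(z<75)&(w_[...,1]>-93)&(w_[...,1]<-20)&(np.abs(w_[...,0]-467)<45)]; print("socket",cv2.minEnclosingCircle(S[:,:2].astype(np.float32)))
    for lo in range(-300,-30,15):
        q=w_[(w_[...,1]>lo)&(w_[...,1]<lo+15)&(np.abs(w_[...,0]-465)<15)&(z>45)&(z<90)]
        print(lo,np.median(q[:,2]).round(1) if len(q) else None,end=" ")
    print()
d=np.nan_to_num(np.abs(w[...,2]-w0[...,2]))>12; d[:60]=0;d[275:]=0;d[:,440:]=0
n,l,t,ce=cv2.connectedComponentsWithStats(cv2.morphologyEx(d.astype(np.uint8),cv2.MORPH_OPEN,np.ones((2,2),np.uint8))); print("changed",[(int(x[4]),c.round().tolist()) for x,c in zip(t[1:],ce[1:]) if x[4]>12])
E
```

```text
Traceback (most recent call last):
  File "h.py", line 23, in avg
    S=[snap(n) for _ in range(k)]; s=dict(S[0]); Z=np.array([np.where(q["range_z"]>0,q["range_z"],np.nan) for q in S])
       ~~~~^^^
  File "h.py", line 4, in snap
    s=vision.snapshot(n); return s
ValueError: 200 camera calls are used up
```

The camera calls are used up, so I have no image from after the release. The last one, just before release, had the socket top at 59.6 mm. That is only possible with the socket down over the boss (22 mm boss plus 46 mm socket would put it at 68 mm or more). When the gripper opened, the tool force dropped to nearly nothing with no disturbance. Handing in.

```bash
python3 -c "
from h import *
st(); bot.finish_job()"
```

```text
t 41.83 p [ 354.2 -431.8  204.8] yaw_y -3.33 tilt [0.0044 0.136 ] F [-0.7  0.8  0.3] M [-0.19 -0.05 -0.03] gap 86.8
the job is handed in; nothing more can be done
```

I tightened the blade nut to the click, stopped there, and laid the wrench back in its rest. The job is handed in at about 42 s, but I could not check the wrench's final pose after letting go.

- **Fitting:** The first try failed. The socket rim caught on the nut and the wrench pitched up in the grip. I lifted it, levelled it by tilting the tool, re-aligned it with the side camera's depth and seated it fully, with the mouth at about 84–85 mm.
- **Tightening:** The torque at the nut rose to about 2.0 N m and then fell to 1.4 N m as the hinge bent about 15 mm by my estimate, and I stopped there. I eased off to about 0.2 N m before lifting. After the lift, the nut's hexagon showed about 21° of clockwise turn, which fits it being up hard. The bend and torque come from arm position and force readings. An attempt to see the bend in the depth image was inconclusive.
- **Lifting off:** The socket dragged on the way up and the wrench pitched head-down in the grip. I levelled it again before placing it.
- **Return to the rest:** Just before release the socket's top was at 59.6 mm, against about 58 mm at the start, so it was down over the boss. The wrench was held in line with the tray to about 0.5°. The gripper opened with no disturbance and the arm then backed away clear.

**Not checked:** The 200 camera calls ran out before the final picture. So the wrench's pose after release and the bystanders being undisturbed were not confirmed by camera. I saw no unexpected contact forces while carrying the wrench or backing away.

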